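# Pack the ferrules in the wash basket and hang it on the drip rack

### The arm

A 7-joint arm with a two-finger parallel gripper is mounted at the origin on a cart in front of the work surface, level with it; the furniture and walls round the work are solid. World frame = base frame: x ahead of the robot, y to its left, z up, the work surface at z = 0. Lengths are in m, angles in rad, forces in N, time in s.
With the tool pointing down it reaches from about 0.425 to 0.975 m from the base axis. Payload 16.7 kg.
Tool frame: the origin (TCP) lies at the very end of the fingers, on their centre line; the grasp point (between the pads) lies 19 mm behind it (bot.grasp_offset is the distance from the TCP to the grasp point, in m); y points along the fingers, x is the direction in which the jaws open and shut, and the axes are right-handed (so a half turn about y gives the same grasp; the last joint's range is limited). The gripper opens to 85 mm and grips with 20 to 120 N. Pads are 22 mm wide; open, the fingers measure 114 mm over their backs; the gripper's body (76 mm by 85 mm) begins 54 mm behind the grasp point. The pads swing forward as they close: fully open they stand 13 mm farther back than shut.
Start: joints at [0.635, 0.426, 0.074, 1.606, -0.034, 1.111, -0.067], TCP at [0.477, -0.477, 0.231] pointing down, gripper open.
Joint ranges: [-2.85, 2.85], [-0.5, 2.14], [-1.23, 1.37], [0.21, 2.46], [-1.02, 4.16], [0.16, 2.05], [-2.73, 2.73]. Speed limits (rad/s): [1.89, 1.89, 2.39, 2.39, 3.01, 3.01, 3.01].

### API

Orientations are given as a rotation vector (axis times angle).
In Python, from station import bot, optics gives the robot as it stands. The module is installed in compiled form; this text tells all that it offers. Calls block until the motion is done:
- bot.reach(position, orientation): joint-space move of the TCP to a pose.
- bot.move_linear(position, rotation=None, velocity=0.15, guard=None): straight line of the TCP; rotation=None keeps the orientation; velocity is the mean speed in m/s. With guard (N) it stops when the force on the tool has changed by that much, and returns True; else False.
- bot.goto_joints(angles): joint-space move.
- bot.grip(opening, squeeze=None): finger opening in m; squeeze is the grip in N (None keeps the last); returns when the fingers have stopped.
- bot.sleep(seconds).
- bot.inverse_kinematics(position, orientation): joint angles nearest the present ones, or None.
- optics.get_image(name): name is "scene" or "side" or "wrist"; returns a dict with "image" (400x640x3 uint8, blue, green, red), "z_map" (400x640 float32, m along the optical axis (not along the pixel's ray), 0 where there is no reading), "fx", "fy", "cx", "cy" (pixels), "R" (3x3) and "t" (3): a world point X has camera coordinates R X + t. Camera axes: x right, y down, z forward; pixel columns grow to the right and rows downward; lengths in m; the calibration is good to about 2 mm. A picture is of the moment at which its call begins.
A pose or a line that the arm cannot do raises bot.PlanningError and nothing moves.
- bot.sign_off(): hands the job in, once; it reports no verdict.
Readings, each from a call of its own:
- bot.read_time_s(): time.
- bot.read_joint_positions(): joint angles.
- bot.read_joint_vel(): joint speeds.
- bot.read_joint_efforts(): joint torques, N m.
- bot.read_position(): TCP position.
- bot.read_tool_rot(): TCP orientation.
- bot.read_force(): force on the tool from outside, world axes, zero at the start.
- bot.read_ft_torque(): the same for the moment, N m.
- bot.read_gripper_width(): finger opening in m.
Only numpy, scipy, OpenCV 4.12 (cv2) and the standard library are available. Lean on these libraries where they do the work, as an engineer would, in place of code of your own. Each camera call takes 0.05 s, during which the arm holds its last target.

### The job

Get the brass ferrules ready for washing: take every one from the bench and stand it upright in a cell of its own in the open wire basket, then swing the basket's cover over and press it fully shut, rim on rim. Take the S-hook off the rim of the white pot and hook it over the rail of the drip rack, then hang the closed basket by the raised middle of its bail in the hook's lower curl, so that it hangs freely and level over the pan. Leave the loupe and the wood block where they are.

Things in the scene. Friction and masses are not known exactly. Their poses are not given: they have to be found in the camera images.
- ferrule0_mid (a point): Centre (half-way up) of a brass cane ferrule that stands upright on the bench, its z axis up: a round tube 54 mm tall, open at the top, 21 mm in diameter, with a foot collar 25 mm in diameter and 6 mm high; 35 g. Two to four ferrules are present; the absent ones give None.
- ferrule1_mid (a point): Centre (half-way up) of a brass cane ferrule that stands upright on the bench, its z axis up: a round tube 54 mm tall, open at the top, 21 mm in diameter, with a foot collar 25 mm in diameter and 6 mm high; 35 g. Two to four ferrules are present; the absent ones give None.
- ferrule2_mid (a point): Centre (half-way up) of a brass cane ferrule that stands upright on the bench, its z axis up: a round tube 54 mm tall, open at the top, 21 mm in diameter, with a foot collar 25 mm in diameter and 6 mm high; 35 g. Two to four ferrules are present; the absent ones give None.
- ferrule3_mid (a point): Centre (half-way up) of a brass cane ferrule that stands upright on the bench, its z axis up: a round tube 54 mm tall, open at the top, 21 mm in diameter, with a foot collar 25 mm in diameter and 6 mm high; 35 g. Two to four ferrules are present; the absent ones give None.
- basket: Loose two-part wire basket, 0.34 kg in all; origin: centre of the lower half's underside, on the bench. x: front to hinge at the back; y left; z up. 64 mm in x, 136 in y; rim 36 mm, floor 8 mm up. Four cells in a row along y, 30 mm square, walls 24 mm above the floor; a ferrule in a cell ends 26 mm above the rim. Shut, it is 71 mm high and hangs level from the bail by itself.
- cell0 (a point): Centre of the floor of cell 0 (8 mm above the basket's underside), at y = -47.25 mm in the basket frame; 30 x 30 mm, walls 24 mm high; axes as the basket's.
- cell1 (a point): Centre of the floor of cell 1 (8 mm above the basket's underside), at y = -15.75 mm in the basket frame; 30 x 30 mm, walls 24 mm high; axes as the basket's.
- cell2 (a point): Centre of the floor of cell 2 (8 mm above the basket's underside), at y = 15.75 mm in the basket frame; 30 x 30 mm, walls 24 mm high; axes as the basket's.
- cell3 (a point): Centre of the floor of cell 3 (8 mm above the basket's underside), at y = 47.25 mm in the basket frame; 30 x 30 mm, walls 24 mm high; axes as the basket's.
- cover (a joint): Angle of the hinged upper half (cover, mesh shell 64 x 136 mm, 35 mm deep): 0 = shut, rim on rim; 2.0 to 2.2 at the start = leaning back behind the basket, hollow side to the front, reaching about 100 mm above the bench. The hinge is stiff (0.035 N m): the cover stays where it is left and must be pushed over from behind and all the way down.
- hinge (a point): Middle of the cover's hinge line, which runs along the basket's y axis at the back rim (32 mm behind the centre, 36 mm above the underside); axes as the basket's.
- lip (a point): Outer edge of a small finger lip (30 mm wide, 3 mm thick, 9 mm out) at the middle of the cover's front rim, 73 mm from the hinge line. With the cover open it is the upper end of the cover.
- bail (a joint): Angle of the swinging wire bail (handle), pivoted at both ends of the basket, 46 mm above its underside, mid-way in depth: 0 = lying forward, 0.2 rad below level (its rest); 1.77 = straight up; at most 2.6. It swings easily (friction 0.006 N m): it stays up only if left within 0.2 rad of upright, else falls over.
- bail_grip (a point): Point mid-way between the bail's two straight parallel shoulders, 70 mm from the pivot line. The shoulders are 6 mm wires, 64 mm over their outsides (grip them with the fingers closing along the basket's y), straight from 60 to 120 mm from the pivots. Bail upright: 116 mm above the underside.
- bail_peak (a point): Centre of the 6 mm wire at the bail's raised middle, where the hook belongs, 126 mm from the pivot line (56 mm beyond bail_grip); the raised part is 22 mm long along y, open space under it down to the cover.
- s_hook: S-hook, origin at its centre (middle of the straight shank); flat steel strip 12 mm wide (along y), 3 mm thick; 45 g; 76 mm high (z), 45 mm in x. Upper curl on the +x side, mouth down; lower curl on the -x side, mouth up. It starts on the pot's rim, shank and lower curl outside, toward the robot. Hanging free its shank leans 15 degrees, lower end toward +x.
- hook_upper (a point): Centre of the upper curl (inside radius 9 mm), 10.5 mm in +x and 26 mm above the hook's origin; the curl's mouth, 18 mm wide, faces down, its tip ends 18 mm above the hook's origin.
- hook_lower (a point): Centre of the lower curl (inside radius 9 mm), 10.5 mm in -x and 26 mm below the hook's origin; its mouth faces up, its tip ends 8 mm above this point. The bail wire rests about 6 mm below this point.
- pot: Open white plastic pot, 88 mm in diameter, 95 mm high, fixed to the bench; origin at the centre of its underside. The S-hook hangs on its rim.
- rail_mid (a point): Middle of the axis of the drip rack's rail, 290 mm up. The rail, a 10 mm round bar, runs along y between two 12 mm posts 150 mm to either side; x points away from the robot. Under it lies a pan 150 mm deep, 270 mm wide, 18 mm high.
- rack: The fixed drip rack (pan, two posts, rail); origin on the bench straight below rail_mid, same axes.
- loupe1: Black folding loupe, 39 x 21 x 21 mm; a bystander.
- block1: Hardwood block, 45 x 105 x 24 mm; a bystander.

How it is judged:
By the outcome, as a careful person would: the job done as asked, in the order asked, and still so for the second after the job is handed in, with the robot touching nothing.
Of ferrule0, ferrule1, ferrule2, ferrule3 only 2 to 4 are there at a start; the rules pass over those that are not, and their reading is None.
At some moment in a run one of basket may be knocked a few centimetres aside while the robot is not near it.
It also fails if it takes over 210 s, if anything falls off the work surface, if the arm or the gripper's body presses on something with over 40 N, if the wrist force passes 120 N, or if a joint passes its speed limit or range.

## Working session

There is one attempt and no reset: what is moved stays moved. The work goes in short steps, each a Python script; the robot and the scene stay as the last script left them, time stands still between calls to the robot, and variables do not carry over. Pictures are saved under pics/ and viewed, and the job is handed in when it is done.

```bash
ls; mkdir -p pics; python3 - <<'E'
from station import bot, optics
import cv2
for n in ["scene","side","wrist"]:
    d=optics.get_image(n); cv2.imwrite(f"pics/a_{n}.png",d["image"])
    print(n,d["fx"],d["cx"],d["cy"],d["R"].round(3).tolist(),d["t"].round(3).tolist(), (-d["R"].T@d["t"]).round(3))
print(bot.read_time_s(),bot.read_tool_rot(),bot.grasp_offset,bot.read_gripper_width())
E
```

```text
pics
scene 409.1873190687393 320.5657387681286 190.7416329176616 [[0.544, -0.839, -0.022], [-0.349, -0.202, -0.915], [0.763, 0.505, -0.402]] [-0.336, 0.357, 0.984] [-0.444 -0.707  0.715]
side 376.93709857292583 318.8799080177818 202.3207677615267 [[0.997, -0.078, 0.021], [-0.026, -0.551, -0.834], [0.077, 0.831, -0.552]] [-0.569, 0.13, 1.6] [ 0.447 -1.302  1.004]
wrist 345.20058989139545 315.4240518780993 202.47038893233082 [[0.708, -0.707, -0.001], [-0.67, -0.671, 0.319], [-0.226, -0.225, -0.948]] [-0.674, -0.041, 0.381] [ 0.535 -0.418  0.374]
0.15 [-1.4819616   0.61437788 -0.61289228] 0.0187 0.0856695051381438
```

View pics/a_scene.png

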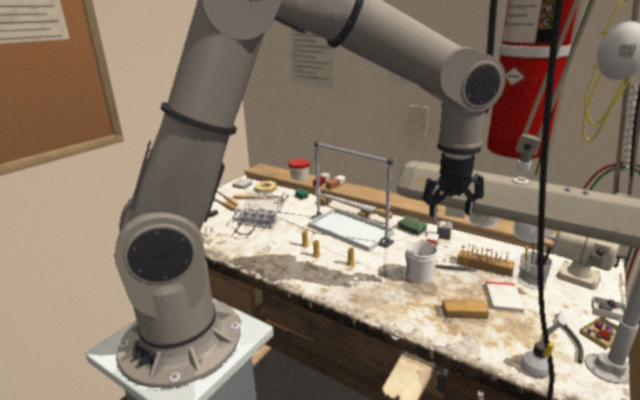

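View pics/a_side.png

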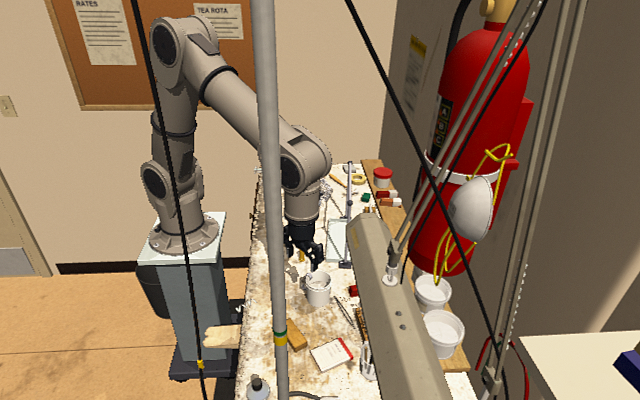

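View pics/a_wrist.png

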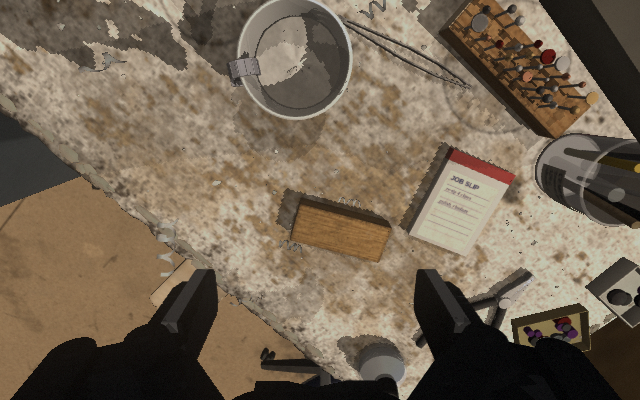

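```bash
cat > h.py <<'E'
from station import bot, optics
import cv2, numpy as np
from scipy.spatial.transform import Rotation as Ro
def snap(n,fn=None):
    d=optics.get_image(n)
    if fn: cv2.imwrite(f"pics/{fn}.png",d["image"])
    return d
def ray(d,u,v):
    c=-d["R"].T@d["t"]; r=d["R"].T@np.array([(u-d["cx"])/d["fx"],(v-d["cy"])/d["fy"],1.]); return c,r
def onz(d,u,v,z):
    c,r=ray(d,u,v); return c+r*(z-c[2])/r[2]
def px(d,X):
    p=d["R"]@np.asarray(X,float)+d["t"]; return np.array([d["fx"]*p[0]/p[2]+d["cx"],d["fy"]*p[1]/p[2]+d["cy"]])
def pt(d,u,v):
    z=d["z_map"][int(v),int(u)]; 
    if z==0: return None
    p=z*np.array([(u-d["cx"])/d["fx"],(v-d["cy"])/d["fy"],1.]); return d["R"].T@(p-d["t"])
def cloud(d):
    z=d["z_map"]; v,u=np.mgrid[0:z.shape[0],0:z.shape[1]]
    P=np.stack([z*(u-d["cx"])/d["fx"],z*(v-d["cy"])/d["fy"],z],-1)
    W=(P-d["t"])@d["R"]; W[z==0]=np.nan; return W
def tri(obs):
    A=np.zeros((3,3));b=np.zeros(3)
    for d,u,v in obs:
        c,r=ray(d,u,v); r=r/np.linalg.norm(r); M=np.eye(3)-np.outer(r,r); A+=M;b+=M@c
    return np.linalg.solve(A,b)
def down(yaw):
    """tool down, jaw direction (tool x) = (cos yaw, sin yaw)"""
    x=np.array([np.cos(yaw),np.sin(yaw),0]); y=np.array([0,0,-1.]); z=np.cross(x,y)
    return Ro.from_matrix(np.stack([x,y,z],1)).as_rotvec()
E
python3 - <<'E'
from h import *
print(Ro.from_rotvec(bot.read_tool_rot()).as_matrix().round(3))
d=snap("scene")
for n,u,v in [("f",305,240),("f",316,249),("f",351,257),("bask",258,212),("pot",420,262),("pan",350,230)]:
    print(n,onz(d,u,v,0.03).round(3), pt(d,u,v))
c=cv2.resize(d["image"][120:330,190:460],None,fx=2.8,fy=2.8,interpolation=cv2.INTER_CUBIC); cv2.imwrite("pics/b.png",c)
E
```

```text
[[ 0.707 -0.001  0.707]
 [-0.707  0.001  0.707]
 [-0.001 -1.    -0.   ]]
f [ 0.494 -0.02   0.03 ] [ 0.49546628 -0.01895248  0.02901373]
f [ 0.467 -0.081  0.03 ] [ 0.4654052  -0.0821782   0.03084864]
f [ 0.483 -0.198  0.03 ] [ 0.47995142 -0.19947266  0.03233725]
bask [0.572 0.249 0.03 ] [ 0.62031809  0.29494547 -0.00268509]
pot [ 0.564 -0.385  0.03 ] [ 0.50113718 -0.40513937  0.07289767]
pan [ 0.627 -0.114  0.03 ] [ 0.66673868 -0.09192585  0.00473313]
```

View pics/b.png

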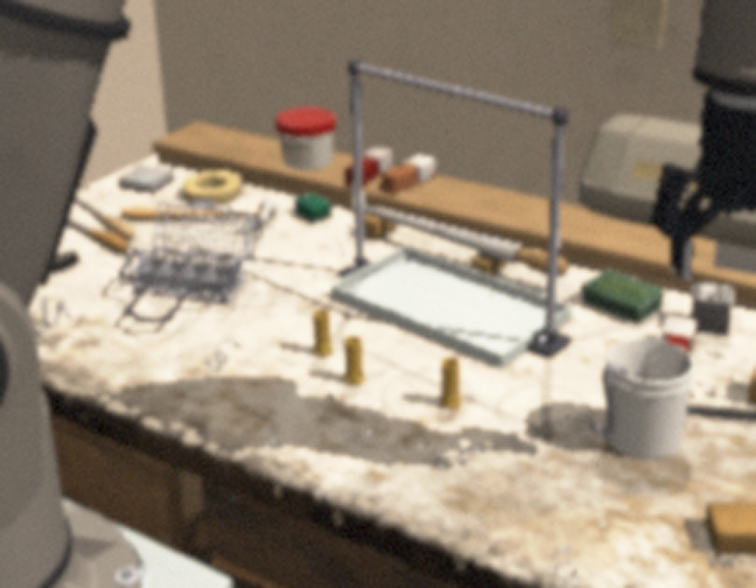

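```bash
python3 - <<'E'
from h import *
bot.reach([0.47,-0.12,0.33],down(-np.pi/2)); snap("wrist","w1")
bot.reach([0.5,0.2,0.33],down(-np.pi/2)); d=snap("wrist","w2"); snap("scene","s2"); snap("side","sd2")
print(bot.read_time_s(), (-d["R"].T@d["t"]).round(3))
E
```

```text
3.0083 [0.582 0.199 0.473]
```

View pics/w1.png

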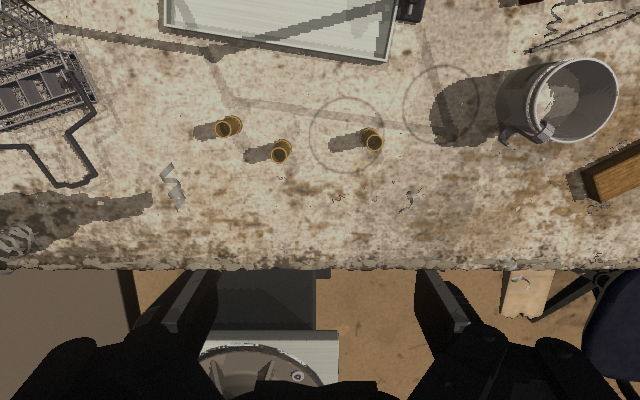

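View pics/w2.png

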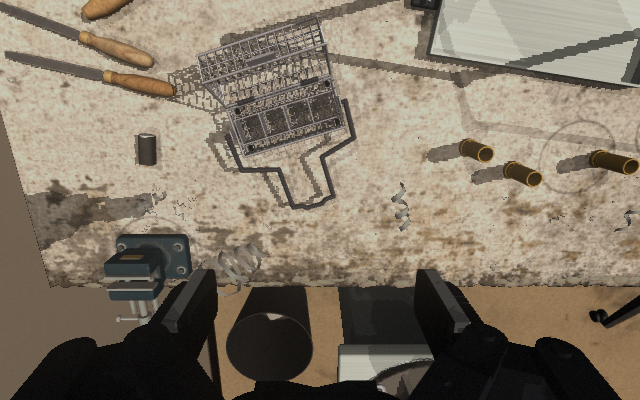

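View pics/s2.png

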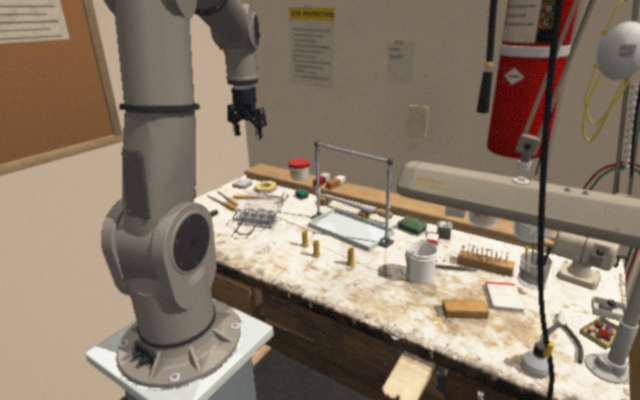

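View pics/sd2.png

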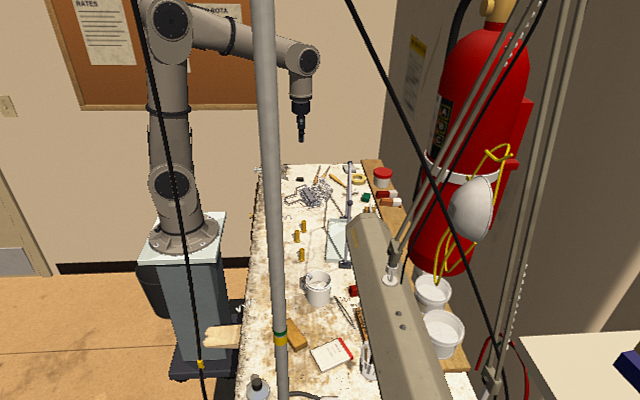

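```bash
python3 - <<'E'
from h import *
a=cv2.imread("pics/w2.png"); c=a[5:220,190:365]; cv2.imwrite("pics/c1.png",cv2.resize(c,None,fx=2.7,fy=2.7,interpolation=cv2.INTER_CUBIC)) 
a=cv2.imread("pics/w1.png"); c=a[100:180,190:400]; cv2.imwrite("pics/c2.png",cv2.resize(c,None,fx=3.8,fy=3.8,interpolation=cv2.INTER_CUBIC))
a=cv2.imread("pics/w1.png"); c=a[40:160,480:640]; cv2.imwrite("pics/c3.png",cv2.resize(c,None,fx=4,fy=4,interpolation=cv2.INTER_CUBIC))
d=snap("wrist")
W=cloud(d); hsv=cv2.cvtColor(d["image"],cv2.COLOR_BGR2HSV)
m=cv2.inRange(hsv,(15,120,60),(32,255,255)); m[:,:400]=0
n,l,s,ce=cv2.connectedComponentsWithStats(m)
for i in range(1,n):
    if s[i,4]>60:
        P=W[l==i]; P=P[~np.isnan(P[:,0])]; T=P[P[:,2]>0.048]
        print(s[i],P.min(0).round(3),P.max(0).round(3),T.mean(0).round(4),((T.min(0)+T.max(0))/2).round(4),len(T))
E
```

```text
[460 139  34  24 363] [ 0.492 -0.018  0.001] [0.515 0.004 0.057] [ 0.5042 -0.0079  0.0532] [ 0.504  -0.0077  0.0523] 123
[592 150  48  25 194] [ 0.478 -0.201  0.003] [ 0.5   -0.178  0.056] [ 0.4888 -0.1898  0.054 ] [ 0.4885 -0.1909  0.0523] 94
[504 161  39  26 403] [ 0.461 -0.085  0.001] [ 0.485 -0.062  0.057] [ 0.4736 -0.0732  0.0529] [ 0.4729 -0.0739  0.0527] 127
```

View pics/c1.png

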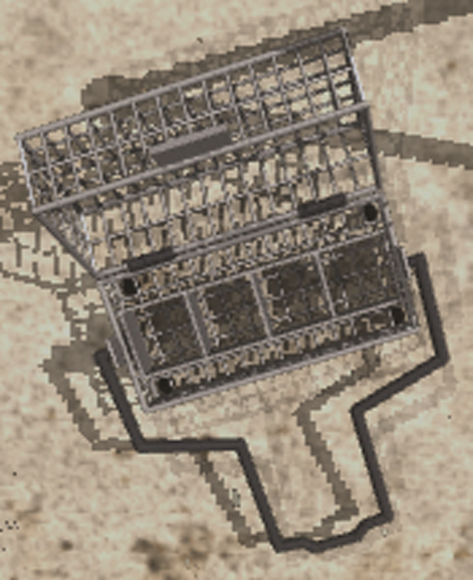

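View pics/c2.png

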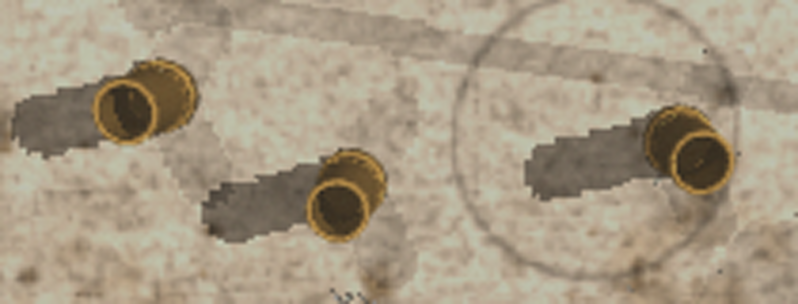

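View pics/c3.png

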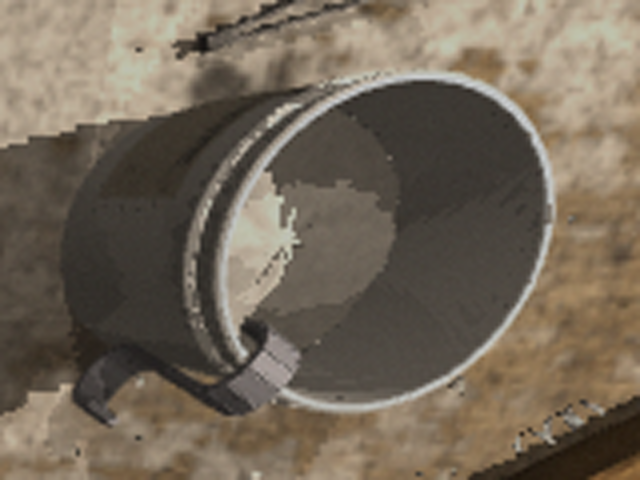

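```bash
python3 - <<'E'
from h import *
d=snap("wrist")
for c in [(150,410),(417,328),(102,278),(385,192)]:
    u=c[0]/2.7+190; v=c[1]/2.7+5
    print(c,onz(d,u,v,0.036).round(4))
print("loupe",pt(d,146,150))
# hook and pot: look from above the pot
bot.reach([0.55,0.24,0.22],down(-np.pi/2+0.25)); d=snap("wrist","w3"); print((-d["R"].T@d["t"]).round(3))
import pickle; pickle.dump(d,open("w3.pkl","wb"))
E
```

```text
(150, 410) [0.4972 0.2893 0.036 ]
(417, 328) [0.5352 0.1638 0.036 ]
(102, 278) [0.5576 0.3071 0.036 ]
(385, 192) [0.5941 0.1794 0.036 ]
loupe [0.50370484 0.42227856 0.02188818]
[0.629 0.261 0.364]
```

View pics/w3.png

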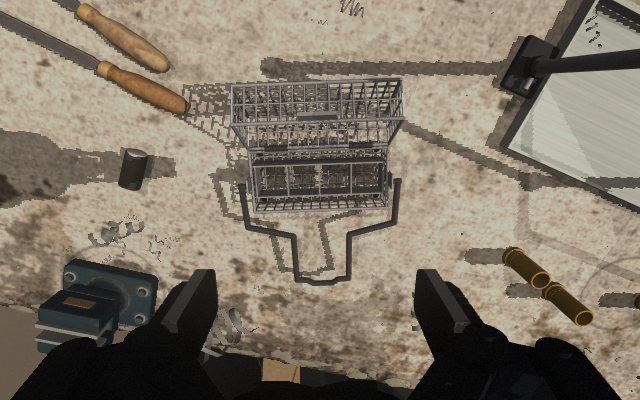

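```bash
python3 - <<'E'
import cv2
a=cv2.imread("pics/w3.png"); c=a[70:290,220:410]; cv2.imwrite("pics/c4.png",cv2.resize(c,None,fx=4,fy=2.7*4/4,interpolation=cv2.INTER_CUBIC)) 
E
```

```text
(no output)
```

View pics/c4.png

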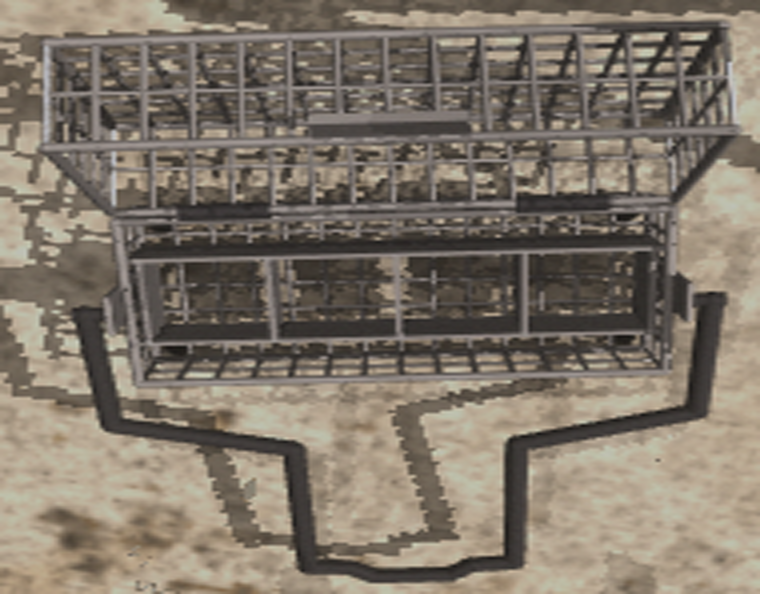

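```bash
python3 - <<'E'
from h import *
import pickle
d=pickle.load(open("w3.pkl","rb"))
g=lambda x,y,z: onz(d,220+x/4,70+y/2.7,z)
F=[g(140,381,.036),g(668,373,.036),g(118,213,.036),g(675,211,.036)]
for p in F: print(p.round(4))
print("c",np.mean(F,0).round(4))
fl,fr,bl,br=F
for a,b in[(fl,fr),(bl,br)]:
    print("w",np.linalg.norm(a-b).round(4), np.arctan2(*( (a-b)[:2]*[-1,1])).round(4))
print("dep",np.linalg.norm(bl-fl),np.linalg.norm(br-fr))
P=[g(118,310,.046),g(682,298,.046)];print("piv",np.mean(P,0).round(4),np.linalg.norm(P[0]-P[1]))
for x in (272,398,523): print("wall",g(x,252,.032).round(4),g(x,340,.032).round(4),((g(x,252,.032)+g(x,340,.032))/2).round(4))
print("peak",g(410,575,.021).round(4), "cov top", g(385,125,.1).round(4), pt(d,316,116))
W=cloud(d)
b=W[140:215,240:400].reshape(-1,3); b=b[(b[:,2]>.026)&(b[:,2]<.04)]; print(len(b),cv2.minAreaRect(b[:,:2].astype(np.float32)*1000))
E
```

```text
[0.4987 0.2908 0.036 ]
[0.5345 0.1625 0.036 ]
[0.5594 0.308  0.036 ]
[0.5926 0.1796 0.036 ]
c [0.5463 0.2352 0.036 ]
w 0.1332 0.2721
w 0.1326 0.2536
dep 0.06307316341670126 0.06062636221143949
piv [0.5463 0.2355 0.046 ] 0.13443557440260606
wall [0.5538 0.2694 0.032 ] [0.5213 0.2621 0.032 ] [0.5376 0.2657 0.032 ]
wall [0.5614 0.2396 0.032 ] [0.5291 0.2313 0.032 ] [0.5452 0.2354 0.032 ]
wall [0.5689 0.21   0.032 ] [0.5368 0.2007 0.032 ] [0.5529 0.2054 0.032 ]
peak [0.4261 0.2011 0.021 ] cov top [0.6092 0.2552 0.1   ] [0.6092243  0.25539531 0.09819214]
3011 ((548.8203735351562, 234.99017333984375), (73.61540985107422, 142.42138671875), 14.418731689453125)
```

```bash
cat >> h.py <<'E'
def bframe(B):
    x,y,yaw=B; return np.array([x,y,0]),np.array([np.cos(yaw),np.sin(yaw),0]),np.array([-np.sin(yaw),np.cos(yaw),0])
E
python3 - <<'E'
from h import *
for yaw in (.26,.26-np.pi):
    for p in [(.504,-.008,.03),(.473,-.074,.03),(.489,-.19,.03),(.558,.19,.04),(.535,.281,.04),(.5,.1,.15)]:
        q=bot.inverse_kinematics(p,down(yaw)); print(yaw,p,None if q is None else np.round(q,2))
E
```

```text
0.26 (0.504, -0.008, 0.03) [ 0.27  0.48 -0.46  2.11  0.36  0.63 -0.18]
0.26 (0.473, -0.074, 0.03) [ 0.39  0.44 -0.43  2.17  0.33  0.59 -0.02]
0.26 (0.489, -0.19, 0.03) [ 0.56  0.49 -0.38  2.07  0.29  0.63  0.24]
0.26 (0.558, 0.19, 0.04) [-0.03  0.58 -0.53  1.92  0.41  0.76 -0.53]
0.26 (0.535, 0.281, 0.04) [-0.17  0.6  -0.55  1.88  0.43  0.78 -0.7 ]
0.26 (0.5, 0.1, 0.15) [ 0.15  0.3  -0.55  2.02  0.2   0.87 -0.25]
-2.8815926535897933 (0.504, -0.008, 0.03) [-0.51  0.49  0.49  2.16 -0.41  0.58 -2.6 ]
-2.8815926535897933 (0.473, -0.074, 0.03) [-0.19  0.42  0.25  2.2  -0.2   0.54 -2.67]
-2.8815926535897933 (0.489, -0.19, 0.03) [ 0.13  0.47  0.14  2.1  -0.11  0.58 -2.53]
-2.8815926535897933 (0.558, 0.19, 0.04) [-1.01  0.67  0.77  1.98 -0.67  0.77 -2.72]
-2.8815926535897933 (0.535, 0.281, 0.04) [-1.27  0.8   0.97  1.95 -0.87  0.89 -2.71]
-2.8815926535897933 (0.5, 0.1, 0.15) [-1.19  0.46  1.11  2.09 -0.53  0.9  -2.66]
```

```bash
cat >> h.py <<'E'
def pick(x,y,yaw,z=0.031):
    R=down(yaw)
    bot.reach([x,y,0.14],R); bot.grip(0.05)
    bot.move_linear([x,y,z],velocity=0.12,guard=8)
    bot.grip(0.0,30); print("w",bot.read_gripper_width(),"z",bot.read_position())
    bot.move_linear([x,y,0.15],velocity=0.15)
def cellpos(B,i):
    o,ex,ey=bframe(B); return o+ey*(-.04725+.0315*i)
E
python3 - <<'E'
from h import *
B=(.5463,.2353,.26)
pick(.504,-.008,B[2])
c=cellpos(B,0)
bot.reach([c[0],c[1],0.15],down(B[2])); 
d=snap("wrist","w4"); print(bot.read_time_s(),bot.read_gripper_width(),c)
bot.move_linear([c[0],c[1],0.088],velocity=0.1)
d=snap("wrist","w5"); 
import pickle; pickle.dump(d,open("w5.pkl","wb"))
E
```

```text
w 0.019974405782294903 z [ 0.50433602 -0.00805212  0.03138802]
9.1667 0.01948537316250888 [0.55844706 0.18963807 0.        ]
```

View pics/w5.png

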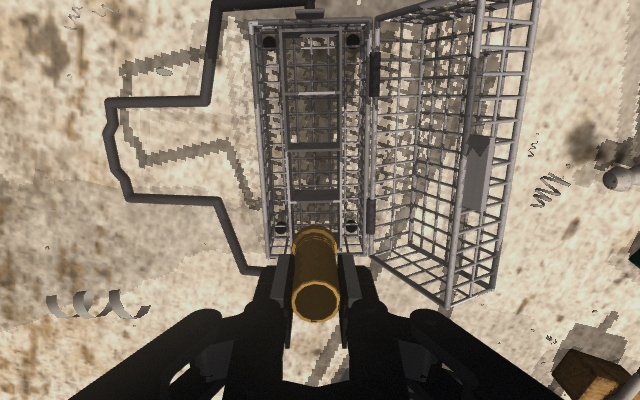

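```bash
python3 - <<'E'
import cv2
a=cv2.imread("pics/w5.png"); c=a[10:330,240:385]; cv2.imwrite("pics/c5.png",cv2.resize(c,None,fx=4,fy=1.85,interpolation=cv2.INTER_CUBIC)) 
E
```

```text
(no output)
```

View pics/c5.png

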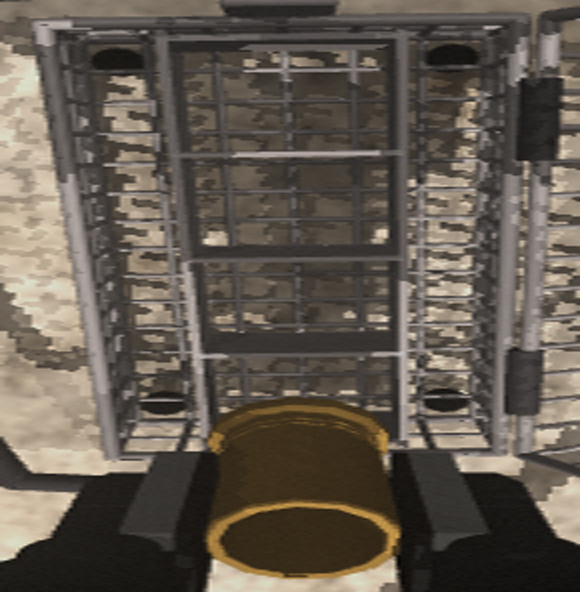

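```bash
python3 - <<'E'
from h import *
import pickle
d=pickle.load(open("w5.pkl","rb"))
B=(.5463,.2353,.26); o,ex,ey=bframe(B)
def g(x,y,z):
    p=onz(d,240+x/4,10+y/1.85,z)-o; return np.round([p@ex*1000,p@ey*1000],1)
print("rails L",g(170,60,.032),g(195,330,.032),"R",g(404,60,.032),g(400,330,.032))
print("rim out FL far",g(40,22,.036),"BL far",g(525,18,.036),"near F",g(110,455,.036),"near B",g(497,455,.036))
for y in (38,155,253,352): print("part",g(290,y,.032))
zb=.057
p=bot.read_position(); print("tcp rel",((p-o)@ex*1000).round(1),((p-o)@ey*1000).round(1),p.round(4))
for z in (.057,.060): print("collar L",g(210,440,z),"R",g(388,440,z),"far",g(298,398,z))
print("top",g(210,540,.111),g(398,540,.111),g(300,503,.111),g(300,577,.111))
E
```

```text
rails L [-16.8  57.9] [-15.4 -22.2] R [14.1 57.9] [ 15.4 -22.2]
rim out FL far [-32.7  67. ] BL far [28.9 68. ] near F [-29.6 -65.4] near B [ 31.4 -65.4]
part [-0.9 63.6]
part [-1.  32.1]
part [-1.1  2.8]
part [ -1.1 -29.8]
tcp rel 0.4 -47.2 [0.5589 0.1898 0.0886]
collar L [-12.2 -49.5] R [ 12.7 -49.5] far [  0.1 -35.8]
collar L [-12. -48.] R [ 12.5 -48. ] far [  0.1 -34.6]
top [ -8.8 -47.4] [ 10.4 -47.4] [  0.4 -38.1] [  0.4 -57.2]
```

```bash
cat >> h.py <<'E'
def place(B,i,off=(0,0),zt=.0395):
    """off: ferrule centre minus TCP, basket frame (m)"""
    o,ex,ey=bframe(B); c=cellpos(B,i)-ex*off[0]-ey*off[1]; R=down(B[2])
    bot.move_linear([c[0],c[1],0.088],R,velocity=0.08)
    f0=bot.read_force()
    h=bot.move_linear([c[0],c[1],zt+.001],velocity=0.06,guard=5)
    print("hit",h,bot.read_position().round(4),(bot.read_force()-f0).round(2))
    return h
E
cat > st.py <<'E'
B=(.5463-.0005*.966-.0011*.257,.2353-.0005*.257+.0011*.966,.279)
E
python3 - <<'E'
from h import *; from st import B
print(B,cellpos(B,0))
h=place(B,0,off=(-.0001,-.0003)); d=snap("wrist","w6")
E
```

```text
(0.5455343, 0.2362341, 0.279) [0.55854669 0.1908112  0.        ]
hit False [0.5588 0.1913 0.0408] [ 0.17  0.15 -0.04]
```

View pics/w6.png

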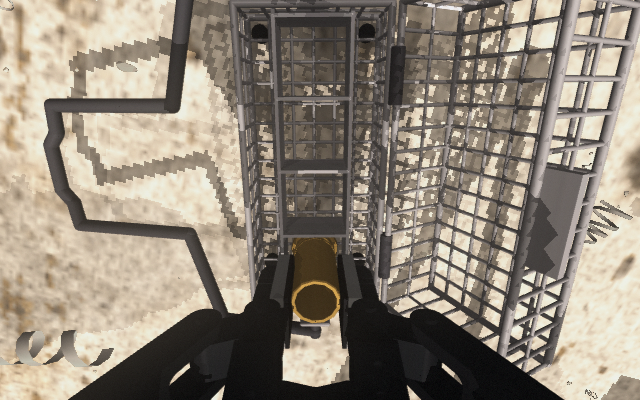

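```bash
python3 - <<'E'
from h import *; from st import B
p=bot.read_position(); p[2]=.0395; bot.move_linear(p,velocity=.05,guard=5)
bot.grip(.034); p[2]=.11; bot.move_linear(p,velocity=.12)
import pickle
d=snap("wrist","w7"); pickle.dump(d,open("w7.pkl","wb"))
p[2]=.15
pick(.473,-.0735,B[2])
c=cellpos(B,2); bot.reach([c[0],c[1],.15],down(B[2])); bot.move_linear([c[0],c[1],.088]); d=snap("wrist","w8"); pickle.dump(d,open("w8.pkl","wb"))
a=d["image"][10:330,240:385]; cv2.imwrite("pics/c8.png",cv2.resize(a,None,fx=4,fy=1.85,interpolation=cv2.INTER_CUBIC)); print(bot.read_time_s())
E
```

```text
w 0.01991248774542326 z [ 0.4733362  -0.07359195  0.03137869]
18.175
```

View pics/w7.png

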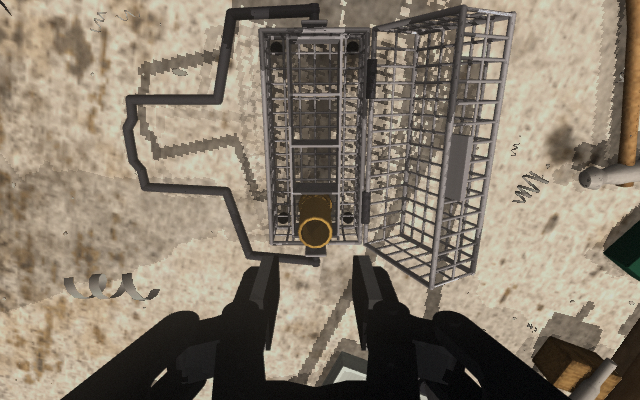

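View pics/c8.png

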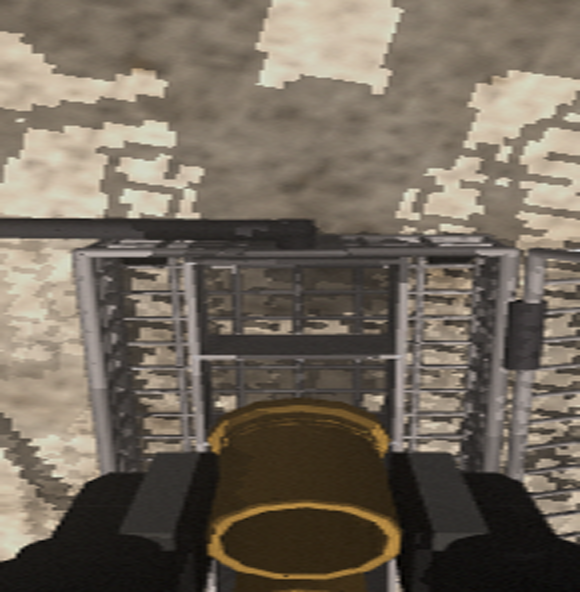

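```bash
cat >> h.py <<'E'
def release():
    p=bot.read_position(); p[2]=.0395; bot.move_linear(p,velocity=.05,guard=5)
    bot.grip(.034); p[2]=.11; bot.move_linear(p,velocity=.12)
E
python3 - <<'E'
from h import *; from st import B
import pickle
h=place(B,2,off=(-.0001,-.0003))
if h: raise SystemExit
release(); d=snap("wrist","w9")
pick(.4885,-.1902,B[2])
c=cellpos(B,3); bot.reach([c[0],c[1],.15],down(B[2])); bot.move_linear([c[0],c[1],.088]); d=snap("wrist","w10")
a=d["image"][10:330,240:385]; cv2.imwrite("pics/c10.png",cv2.resize(a,None,fx=4,fy=1.85,interpolation=cv2.INTER_CUBIC)); print(bot.read_time_s())
E
```

```text
hit False [0.5414 0.2519 0.0408] [0.35 0.14 0.72]
w 0.0198956617863196 z [ 0.48878244 -0.19036909  0.03138224]
27.3417
```

View pics/w9.png

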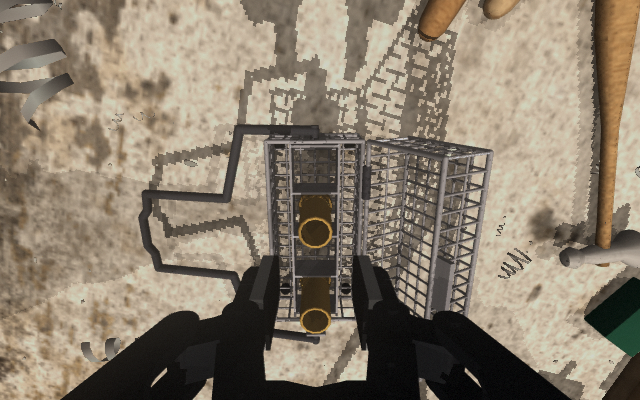

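View pics/c10.png

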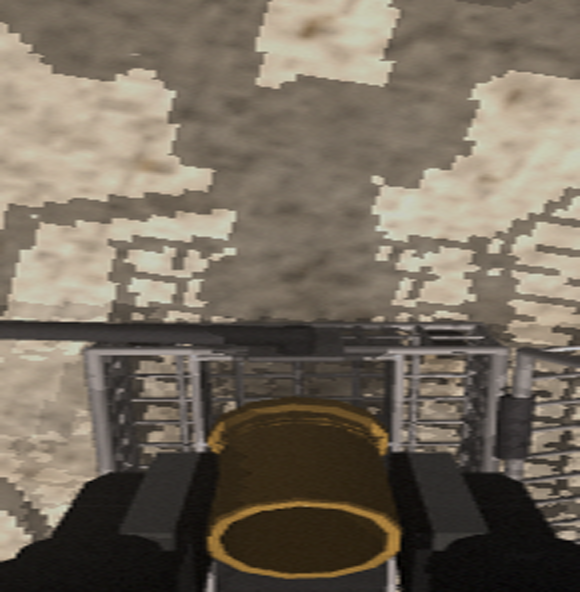

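```bash
python3 - <<'E'
from h import *; from st import B
import pickle
h=place(B,3,off=(-.0001,-.0003))
d3=pickle.load(open("w3.pkl","rb"))
print("post",onz(d3,528,68,0.0),"knife",pt(d3,130,80),pt(d3,110,30))
if h: raise SystemExit
release(); p=bot.read_position(); p[2]=.2; bot.move_linear(p); d=snap("wrist","w11"); pickle.dump(d,open("w11.pkl","wb"))
o,ex,ey=bframe(B)
q=o+ex*.13; 
for z in (.2,.061): print(bot.inverse_kinematics([q[0],q[1],z],down(B[2])))
E
```

```text
hit False [0.5327 0.2821 0.0408] [ 0.55  0.34 -0.22]
post [0.69747159 0.06256181 0.        ] knife [0.59200183 0.4321481  0.01794954] [0.63069367 0.45235109 0.01929443]
[ 0.02031822  0.64163082 -0.76405232  1.47334656  0.45828954  1.21093324
 -0.52737477]
[-0.01238812  0.77530302 -0.70378583  1.57038235  0.56502896  1.00826247
 -0.60441136]
```

View pics/w11.png

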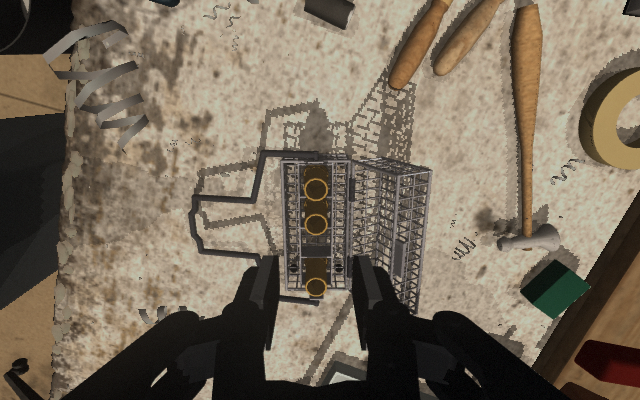

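```bash
python3 - <<'E'
from h import *; from st import B
o,ex,ey=bframe(B); R=down(B[2])
bot.grip(0.0,30); r=.013
def P(xr,zr): return o+ex*(.032+xr)+np.array([0,0,.036+zr])
q=P(.105,.16); bot.reach(q,R); bot.move_linear(P(.105,.025),velocity=.2,guard=6)
f0=bot.read_force()
for phi in np.arange(2.1,-0.001,-0.175):
    s,c=np.sin(phi),np.cos(phi)
    if phi>=1.57:
        x=-.064*c+.035*s+r; z=.025+.02*(2.1-phi)/.53
    else:
        a=.045+.012*(1.57-phi)/1.57; x=-a*c+.035*s+r*s; z=a*s+.035*c
    h=bot.move_linear(P(x,z),velocity=.1,guard=12)
    print(round(phi,2),h,(bot.read_force()-f0).round(1))
    if h: break
d=snap("wrist","w12"); print(bot.read_time_s(),(bot.read_position()).round(4))
E
```

```text
2.1 False [ 0.4 -0.6 -0.6]
1.92 False [ 1.3 -1.  -1.1]
1.75 False [ 0.2 -1.1 -0.9]
1.58 False [ 0.5 -0.6 -1.8]
1.4 False [-0.2 -0.7 -1.8]
1.22 False [ 1.1 -1.4 -0.3]
1.05 False [ 0.5 -1.4 -2.3]
0.87 False [-0.  -1.3 -0.9]
0.7 False [ 0.4 -0.1 -1. ]
0.52 False [ 0.1 -1.8 -1. ]
0.35 False [ 1.  -0.7  0.1]
0.17 False [ 0.6 -0.8 -0.7]
-0.0 False [-0.1 -0.8 -0.7]
36.2917 [0.5216 0.2294 0.071 ]
```

View pics/w12.png

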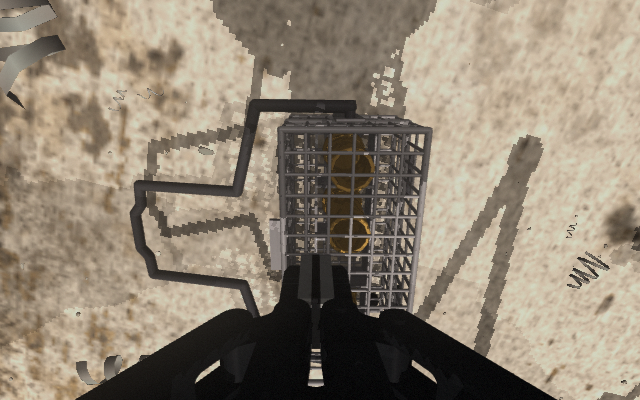

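```bash
python3 - <<'E'
from h import *; from st import B
p=bot.read_position(); p[2]=.060
h=bot.move_linear(p,velocity=.02,guard=12); print(h,bot.read_position().round(4),bot.read_force().round(1))
bot.sleep(.3); print(bot.read_position().round(4),bot.read_force().round(1))
p=bot.read_position(); p[2]=.2; bot.move_linear(p)
o,ex,ey=bframe(B); q=o-ex*.085; bot.reach([*(q[:2]),.2],down(B[2]-np.pi/2))
d=snap("wrist","w13"); 
import pickle; pickle.dump(d,open("w13.pkl","wb"))
E
```

```text
True [0.5218 0.2295 0.0705] [-2.5 -1.7 10.3]
[0.5217 0.2294 0.0705] [-1.9 -2.  10.8]
```

View pics/w13.png

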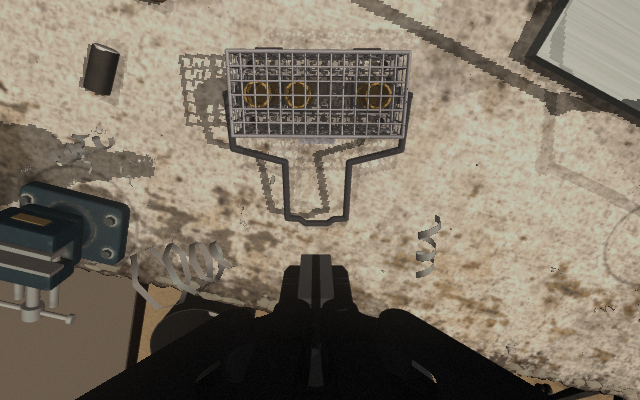

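```bash
python3 - <<'E'
from h import *
import pickle
d=pickle.load(open("w13.pkl","rb")); W=cloud(d)
b=W[45:140,222:415]; m=(b[...,2]>.066)&(b[...,2]<.08); P=b[m]; print(len(P),np.median(P[:,2]),cv2.minAreaRect(P[:,:2].astype(np.float32)*1000), np.nanpercentile(P[:,2],[1,99]))
for p in ([.45,-.3,.25],):
    bot.reach(p,down(-np.pi/2-.6)); d=snap("wrist","w14"); pickle.dump(d,open("w14.pkl","wb"))
bot.reach([.45,-.2,.15],down(-np.pi/2-.6)); d=snap("wrist","w15"); pickle.dump(d,open("w15.pkl","wb")); print(bot.read_time_s())
E
```

```text
5946 0.0706641496975319 ((537.0337524414062, 233.36184692382812), (64.01393127441406, 136.40513610839844), 15.583318710327148) [0.06884969 0.0725809 ]
41.825
```

View pics/w14.png

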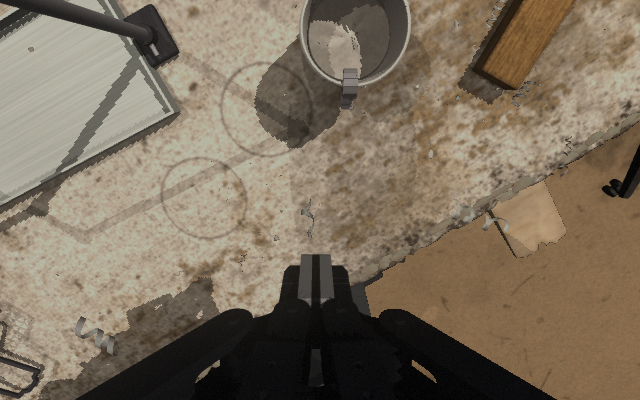

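View pics/w15.png

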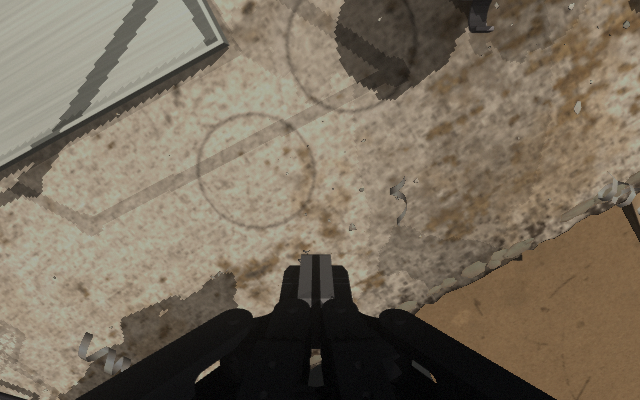

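```bash
python3 - <<'E'
from h import *
import pickle
d=pickle.load(open("w14.pkl","rb")); W=cloud(d)
b=W[0:115,290:420]; im=d["image"][0:115,290:420]
m=(b[...,2]>.091)&(b[...,2]<.099); P=b[m]
# algebraic circle fit
A=np.c_[2*P[:,:2],np.ones(len(P))]; s=np.linalg.lstsq(A,(P[:,:2]**2).sum(1),rcond=None)[0]; c=s[:2]; print("pot",c,np.sqrt(s[2]+c@c),len(P))
# hook: outside the pot radius, z>.01
rr=np.hypot(b[...,0]-c[0],b[...,1]-c[1])
for lo,hi in((.01,.06),(.02,.04),(.04,.06),(.06,.09),(.0965,.11)):
    m=(b[...,2]>lo)&(b[...,2]<hi)&(rr>(.0475 if hi<.095 else 0.02))&(rr<.09); Q=b[m]
    if len(Q): 
        v=Q.mean(0)[:2]-c; print(lo,hi,len(Q),Q.mean(0).round(4),"ang",np.arctan2(v[1],v[0]).round(3),"r",np.hypot(*v).round(4),"rmax",rr[m].max().round(4),rr[m].min().round(4))
cv2.imwrite("pics/c14.png",cv2.resize(im[:,20:110],None,fx=5,fy=5,interpolation=cv2.INTER_CUBIC))
E
```

```text
pot [ 0.53619682 -0.39253158] 0.041122895932284485 1389
0.01 0.06 128 [ 0.4878 -0.3606  0.0288] ang 2.558 r 0.058 rmax 0.0626 0.0477
0.02 0.04 128 [ 0.4878 -0.3606  0.0288] ang 2.558 r 0.058 rmax 0.0626 0.0477
0.06 0.09 19 [ 0.4963 -0.361   0.0864] ang 2.473 r 0.0509 rmax 0.0519 0.0481
0.0965 0.11 287 [ 0.5096 -0.3713  0.0974] ang 2.468 r 0.034 rmax 0.0467 0.0326
```

View pics/c14.png

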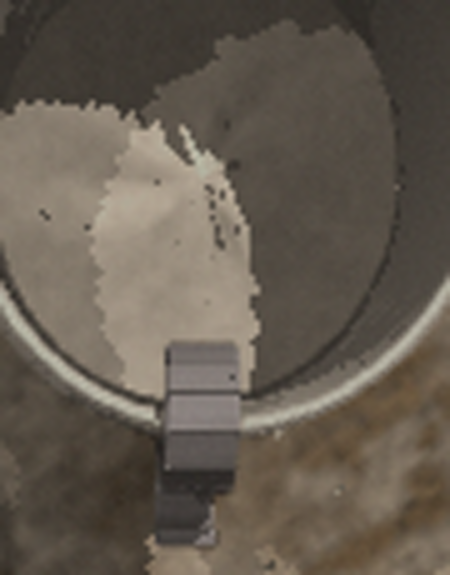

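```bash
python3 - <<'E'
from h import *
import pickle
bot.reach([.46,-.235,.12],down(-np.pi/2)); d=snap("wrist","w16"); pickle.dump(d,open("w16.pkl","wb"))
print(px(d,[.49,-.36,.03]),px(d,[.51,-.371,.098]))
p=px(d,[.495,-.365,.06]).astype(int); a=d["image"][max(0,p[1]-60):p[1]+60,p[0]-75:p[0]+75]; print(p)
cv2.imwrite("pics/c16.png",cv2.resize(a,None,fx=5,fy=5,interpolation=cv2.INTER_CUBIC))
E
```

```text
[497.31003513 165.65874062] [596.94088548 155.44811144]
[531 168]
```

View pics/c16.png

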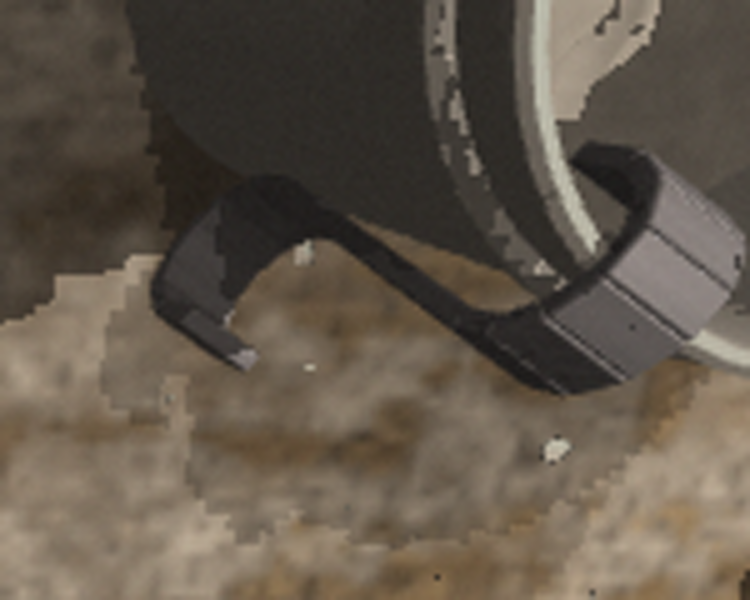

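```bash
python3 - <<'E'
from h import *
import pickle
d=pickle.load(open("w16.pkl","rb")); W=cloud(d)
def P(x,y): return W[int(round(108+y/5)),int(round(456+x/5))]
def R(x,y,z): return onz(d,456+x/5,108+y/5,z)
for a,b in [((550,318),(622,378)),((610,276),(688,338)),((655,232),(728,290))]:
    A=P(*a);Bb=P(*b); print(A.round(4),Bb.round(4),np.linalg.norm(A-Bb).round(4),"tan ang",np.arctan2(*(A-Bb)[[1,0]]).round(3))
    z=(A[2]+Bb[2])/2; A=R(*a,z);Bb=R(*b,z); print("   ",np.linalg.norm(A-Bb).round(4),np.arctan2(*(A-Bb)[[1,0]]).round(3))
for n,q in dict(tip1=(200,318),tip2=(238,352),curlback=(200,250),curlfar=(170,280),shank=(400,268),shank2=(350,225),shank3=(440,300),top=(650,285),sh_top=(560,370),insidetip=(620,165)).items(): print(n,P(*q).round(4))
E
```

```text
[ 0.5009 -0.3608  0.0941] [ 0.495  -0.3682  0.0955] 0.0096 tan ang 0.902
    0.0107 0.948
[ 0.5063 -0.3628  0.0979] [ 0.499  -0.3745  0.0952] 0.014 tan ang 1.015
    0.0112 0.973
[ 0.5105 -0.3669  0.0969] [ 0.4979 -0.4005  0.0676] 0.0463 tan ang 1.213
    0.0113 0.979
tip1 [ 0.4875 -0.3554  0.0382]
tip2 [ 0.4834 -0.3614  0.0383]
curlback [ 0.494  -0.3618  0.0232]
curlfar [ 0.4902 -0.3571  0.0255]
shank [ 0.5009 -0.3603  0.0699]
shank2 [ 0.5033 -0.363   0.0547]
shank3 [ 0.4999 -0.3582  0.0808]
top [ 0.5053 -0.3669  0.098 ]
sh_top [ 0.4954 -0.3638  0.0931]
insidetip [ 0.5154 -0.3695  0.0871]
```

```bash
cat >> h.py <<'E'
def tilt(a,th):
    """tool pointing down tilted: fingers toward heading a by th from vertical; jaws along -ey(a); camera on heading side"""
    ex=np.array([np.cos(a),np.sin(a),0]); ey=np.array([-np.sin(a),np.cos(a),0])
    d=np.sin(th)*ex-np.cos(th)*np.array([0,0,1.]); x=-ey
    return Ro.from_matrix(np.stack([x,d,np.cross(x,d)],1)).as_rotvec(), d
E
cat >> st.py <<'E'
import numpy as np
A=-.606; LEAN=np.deg2rad(12)
HO=np.array([.5001,-.3669,.0580])  # hook origin on pot
def hk(o,a,lean,x,y,z):
    """hook-frame point to world"""
    ex=np.array([np.cos(a),np.sin(a),0]); ey=np.array([-np.sin(a),np.cos(a),0]); k=np.array([0,0,1.])
    hx=np.cos(lean)*ex+np.sin(lean)*k; hz=-np.sin(lean)*ex+np.cos(lean)*k
    return o+hx*x+ey*y+hz*z
TIP=(-.0094,0,-.0265); DEL=np.deg2rad(8)
E
python3 - <<'E'
from h import *; from st import *
R,d=tilt(A,LEAN+DEL); g=hk(HO,A,LEAN,*TIP); print(g)
for p in (g,g-d*.08): print(bot.inverse_kinematics(p,R))
print(bot.inverse_kinematics([.64,-.1,.25],tilt(0,.14)[0]))
# horizontal-ish for basket
B=(.537,.2334,.272); o,ex,ey=bframe(B)
for th in (60,65,70,75,80,90):
    for zz,p in (("bench",o+np.array([0,0,.116])+.019*ex),("rail",np.array([.66,-.09,.17]))):
        a=B[2] if zz=="bench" else 0
        R,d=tilt(a,np.deg2rad(th)); q=bot.inverse_kinematics(p,R); print(th,zz,None if q is None else np.round(q,2))
E
```

```text
[ 0.49707124 -0.36480112  0.03012472]
[ 0.56439249  0.47193459 -0.06449156  2.14869132  0.34140704  0.18425929
 -1.98998374]
[ 0.67026838  0.30887133 -0.19033314  2.16680924  0.28911016  0.33595153
 -1.9351697 ]
[ 0.46756897  0.33518906 -0.50953159  1.73416143  0.19561768  0.97932738
 -1.67592687]
60 bench None
60 rail [ 0.17  0.37 -0.11  2.41  3.2   0.68  1.59]
65 bench None
65 rail [ 0.17  0.42 -0.11  2.45  3.2   0.86  1.6 ]
70 bench None
70 rail None
75 bench None
75 rail None
80 bench None
80 rail None
90 bench None
90 rail None
```

```bash
python3 - <<'E'
from h import *; from st import *
def tl(a,th,s):
    ex=np.array([np.cos(a),np.sin(a),0]); ey=np.array([-np.sin(a),np.cos(a),0])
    d=np.sin(th)*ex-np.cos(th)*np.array([0,0,1.]); x=-ey*s
    return Ro.from_matrix(np.stack([x,d,np.cross(x,d)],1)).as_rotvec()
for z in (.116,.17,.24):
  for y,a in ((.23,.27),(.23,0.),(-.09,0)):
    for x in (.52,.56,.60,.64,.68,.72,.76):
      out=[]
      for th in (30,40,50,55,60,65,70,75,80,90):
        for s in (1,-1):
          if bot.inverse_kinematics([x,y,z],tl(a,np.deg2rad(th),s)) is not None: out.append((th,s))
      print(z,y,a,x,out)
E
```

```text
0.116 0.23 0.27 0.52 [(30, -1), (40, 1), (40, -1)]
0.116 0.23 0.27 0.56 [(30, -1), (40, 1), (40, -1)]
0.116 0.23 0.27 0.6 [(30, 1), (30, -1), (40, 1), (40, -1), (50, 1), (50, -1), (55, 1), (55, -1)]
0.116 0.23 0.27 0.64 [(30, 1), (30, -1), (40, 1), (40, -1), (50, 1), (50, -1), (55, 1), (55, -1), (60, 1), (60, -1), (65, 1), (65, -1), (70, 1), (70, -1), (75, 1), (75, -1), (80, 1), (80, -1), (90, 1), (90, -1)]
0.116 0.23 0.27 0.68 [(30, 1), (30, -1), (40, 1), (40, -1), (50, 1), (50, -1), (55, 1), (55, -1), (60, 1), (60, -1), (65, 1), (65, -1), (70, 1), (70, -1), (75, 1), (75, -1), (80, 1), (80, -1), (90, 1), (90, -1)]
0.116 0.23 0.27 0.72 [(30, 1), (30, -1), (40, 1), (40, -1), (50, 1), (50, -1), (55, 1), (55, -1), (60, 1), (60, -1), (65, 1), (65, -1), (70, 1), (70, -1), (75, 1), (75, -1), (80, 1), (80, -1), (90, 1), (90, -1)]
0.116 0.23 0.27 0.76 [(30, 1), (30, -1), (40, -1), (50, 1), (50, -1), (55, 1), (55, -1), (60, 1), (60, -1), (65, 1), (65, -1), (70, 1), (70, -1), (75, 1), (75, -1), (80, 1), (80, -1), (90, 1), (90, -1)]
0.116 0.23 0.0 0.52 [(30, 1), (30, -1), (40, 1), (40, -1), (50
[... 7836 characters left out ...]
0, 1), (50, -1), (55, 1), (55, -1), (60, 1), (60, -1), (65, 1), (65, -1)]
0.24 -0.09 0 0.68 [(30, 1), (30, -1), (40, 1), (40, -1), (50, 1), (50, -1), (55, 1), (55, -1), (60, 1), (60, -1), (65, 1), (65, -1), (70, 1), (70, -1), (75, 1), (75, -1), (80, 1), (80, -1), (90, 1), (90, -1)]
0.24 -0.09 0 0.72 [(30, 1), (30, -1), (40, 1), (40, -1), (50, 1), (50, -1), (55, 1), (55, -1), (60, 1), (60, -1), (65, 1), (65, -1), (70, 1), (70, -1), (75, 1), (75, -1), (80, 1), (80, -1), (90, 1), (90, -1)]
0.24 -0.09 0 0.76 [(30, 1), (30, -1), (40, 1), (40, -1), (50, 1), (50, -1), (55, 1), (55, -1), (60, 1), (60, -1), (65, 1), (65, -1), (70, 1), (70, -1), (75, 1), (75, -1), (80, 1), (80, -1), (90, 1), (90, -1)]
```

```bash
python3 - <<'E'
from h import *; from st import *
R,d=tilt(A,LEAN+DEL); g=hk(HO,A,LEAN,*TIP)
bot.reach(g-d*.09,R); bot.grip(.045)
h=bot.move_linear(g,velocity=.08,guard=6); print(h,bot.read_position()-g,bot.read_force().round(1))
snap("wrist","w17"); print(bot.read_time_s())
E
```

```text
False [ 0.00010125 -0.00013053  0.00051157] [-1.1  0.3 -0.2]
44.925
```

View pics/w17.png

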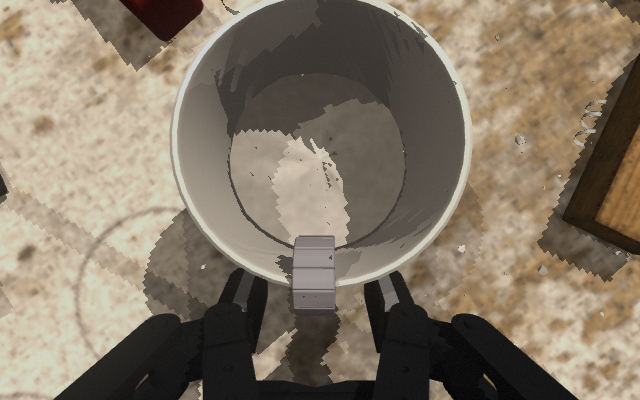

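```bash
python3 - <<'E'
from h import *; from st import *
import pickle
R,d=tilt(A,LEAN+DEL); g=hk(HO,A,LEAN,*TIP)
bot.grip(0,40); print(bot.read_gripper_width(),bot.read_force().round(1))
up=hk(HO,A,LEAN,0,0,1)-HO
bot.move_linear(g+up*.03,velocity=.06); p=g+up*.03
snap("wrist","w18")
p2=p+np.array([-.02,.015,.12]); bot.move_linear(p2,velocity=.15)
Rr,dr=tilt(0,LEAN+DEL)
bot.reach([.5,-.1,.36],Rr); dd=snap("wrist","w19"); pickle.dump(dd,open("w19.pkl","wb")); print(bot.read_gripper_width(),bot.read_time_s())
E
```

```text
0.010448363071807387 [-1.2 -0.3  2.3]
0.010498287855242289 48.2083
```

View pics/w19.png

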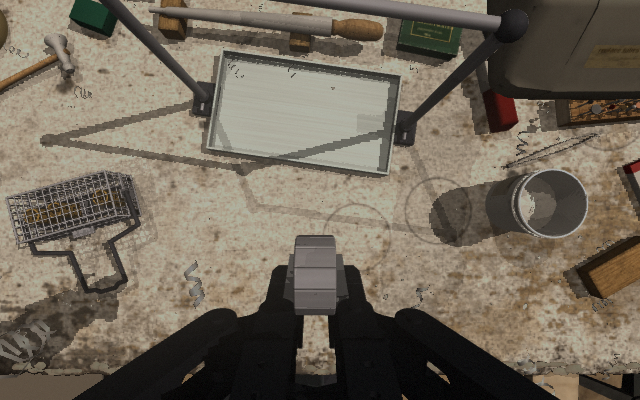

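View pics/w18.png

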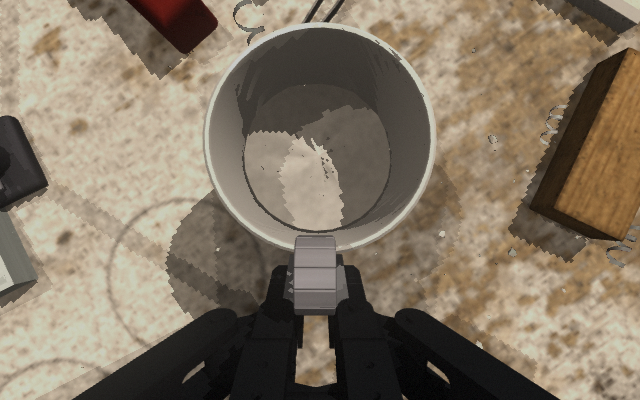

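```bash
python3 - <<'E'
from h import *
import pickle
d=pickle.load(open("w19.pkl","rb")); W=cloud(d)
print("feet",onz(d,204,100,0.0).round(4),onz(d,404,132,0).round(4))
for u,v in ((350,3),(400,8),(450,15),(490,20)): print(W[v,u].round(4), onz(d,u,v,.29).round(4))
m=(np.abs(W[...,2]-.292)<.006); P=W[m]; m2=(P[:,0]>.55); P=P[m2]; print(len(P),np.nanmin(P,0),np.nanmax(P,0)); q=np.polyfit(P[:,1],P[:,0],1); print(q)
pan=[(224,52),(402,77),(387,174),(206,150)]
for u,v in pan: print("pan",onz(d,u,v,.018).round(4))
bot.reach([.53,-.05,.40],tilt(0,.05)[0]); dd=snap("wrist","w20"); pickle.dump(dd,open("w20.pkl","wb"))
W=cloud(dd); m=(np.abs(W[...,2]-.292)<.008); P=W[m]; m2=(P[:,0]>.6); P=P[m2]; print(len(P),np.nanmin(P,0),np.nanmax(P,0)); q=np.polyfit(P[:,1],P[:,0],1); print(q)
E
```

```text
feet [0.6969 0.0695 0.    ] [ 0.6473 -0.2346  0.    ]
[ 0.6666 -0.1234  0.2945] [ 0.6693 -0.1239  0.29  ]
[ 0.6617 -0.1561  0.2969] [ 0.6658 -0.1579  0.29  ]
[ 0.6579 -0.1898  0.2952] [ 0.6609 -0.1918  0.29  ]
[ 0.6545 -0.2163  0.2951] [ 0.6574 -0.2189  0.29  ]
3423 [ 0.64219515 -0.24115247  0.28602416] [ 0.6725857  -0.06919882  0.29798675]
[0.14768576 0.68427979]
pan [0.7624 0.0345 0.018 ]
pan [ 0.7246 -0.2277  0.018 ]
pan [ 0.5815 -0.2046  0.018 ]
pan [0.6173 0.0603 0.018 ]
3986 [ 0.64248147 -0.2405573   0.28489038] [ 0.67209228 -0.06914775  0.29998946]
[0.13785504 0.6839412 ]
```

View pics/w20.png

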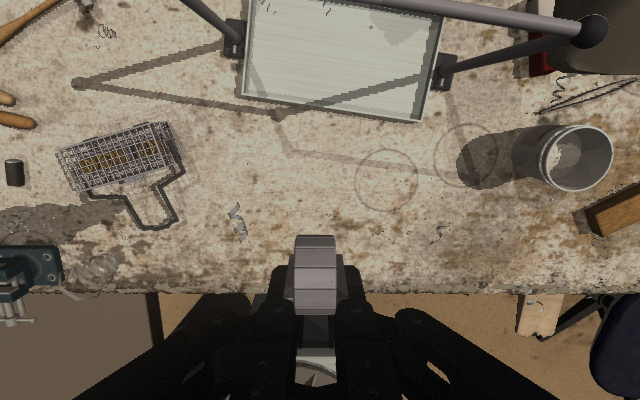

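```bash
python3 - <<'E'
from h import *; from st import *
import pickle
d=pickle.load(open("w20.pkl","rb"))
p=bot.read_position(); a=0.; lean=.05-DEL
o=p-hk(np.zeros(3),a,lean,*TIP)
for x,z in ((10.5,38),(16.5,36.4),(20.9,32),(22.5,26),(4.5,36.4),(.1,32),(-1.5,26)):
    print(x,z,[px(d,hk(o,a,lean,x/1e3,y,z/1e3)).round(1).tolist() for y in(-.006,.006)], hk(o,a,lean,x/1e3,0,z/1e3).round(4))
c=d["image"][220:330,270:360]; cv2.imwrite("pics/c20.png",cv2.resize(c,None,fx=5,fy=5,interpolation=cv2.INTER_CUBIC))
W=cloud(d)
for v in range(236,314,6): print(v,W[v,316].round(4))
E
```

```text
10.5 38 [[342.1, 294.0], [298.5, 293.9]] [ 0.5553 -0.0508  0.461 ]
16.5 36.4 [[342.0, 271.2], [298.6, 271.1]] [ 0.5611 -0.0508  0.4589]
20.9 32 [[341.1, 250.8], [299.3, 250.8]] [ 0.5651 -0.0508  0.4541]
22.5 26 [[339.8, 239.4], [300.2, 239.4]] [ 0.5662 -0.0508  0.448 ]
4.5 36.4 [[341.4, 311.3], [299.0, 311.2]] [ 0.5492 -0.0508  0.4599]
0.1 32 [[340.1, 317.6], [299.9, 317.6]] [ 0.5444 -0.0508  0.4559]
-1.5 26 [[338.8, 312.6], [300.8, 312.5]] [ 0.5423 -0.0508  0.4501]
236 [ 0.5668 -0.0496  0.4468]
242 [ 0.5667 -0.0496  0.4514]
248 [ 0.5662 -0.0496  0.4546]
254 [ 0.5651 -0.0496  0.4562]
260 [ 0.5644 -0.0496  0.4587]
266 [ 0.5624 -0.0496  0.4582]
272 [ 0.5612 -0.0496  0.4595]
278 [ 0.56   -0.0496  0.4606]
284 [ 0.558  -0.0496  0.4603]
290 [ 0.5569 -0.0496  0.4617]
296 [ 0.5549 -0.0496  0.4613]
302 [ 0.5527 -0.0496  0.4609]
308 [ 0.5505 -0.0496  0.4604]
```

View pics/c20.png

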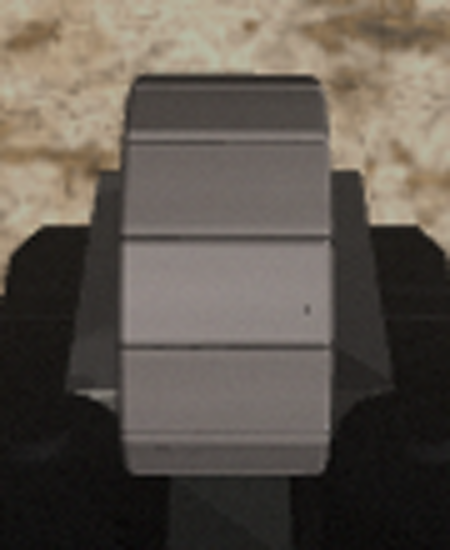

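```bash
cat >> st.py <<'E'
PSI=-.143; M=np.array([.6725,-.0835,.29])
E
python3 - <<'E'
from h import *; from st import *
R,dv=tilt(PSI,LEAN+DEL); ex=np.array([np.cos(PSI),np.sin(PSI),0])
def T(x,z): 
    o=M-hk(np.zeros(3),PSI,LEAN,x,0,z); return hk(o,PSI,LEAN,*TIP)
s=T(.012,-.004)
bot.reach(s-ex*.10+[0,0,.03],R); bot.move_linear(s-ex*.05+[0,0,.03],R,velocity=.15)
bot.move_linear(s+[0,0,.012],velocity=.08,guard=6)
d=snap("wrist","w21"); snap("scene","s21"); snap("side","sd21"); print(bot.read_position(),s,bot.read_time_s())
import pickle; pickle.dump(d,open("w21.pkl","wb"))
E
python3 -c "
import cv2
a=cv2.imread('pics/s21.png')[110:260,280:420];b=cv2.imread('pics/sd21.png')[140:290,270:410]
import numpy as np
cv2.imwrite('pics/c21.png',cv2.resize(np.hstack([a,b]),None,fx=2.8,fy=2.8,interpolation=cv2.INTER_CUBIC))"
```

```text
[ 0.65617607 -0.08119169  0.27589504] [ 0.65641156 -0.08118354  0.26354237] 50.8417
```

View pics/w21.png

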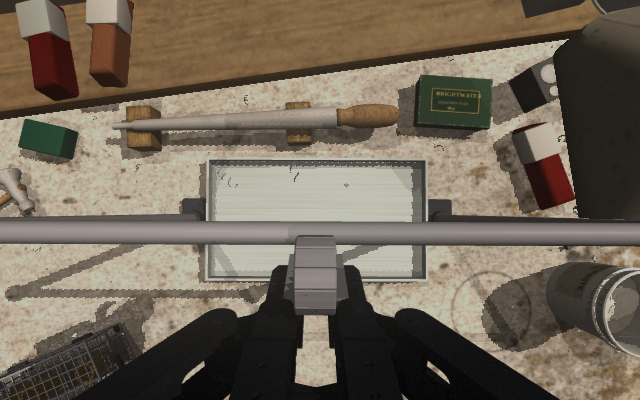

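View pics/c21.png

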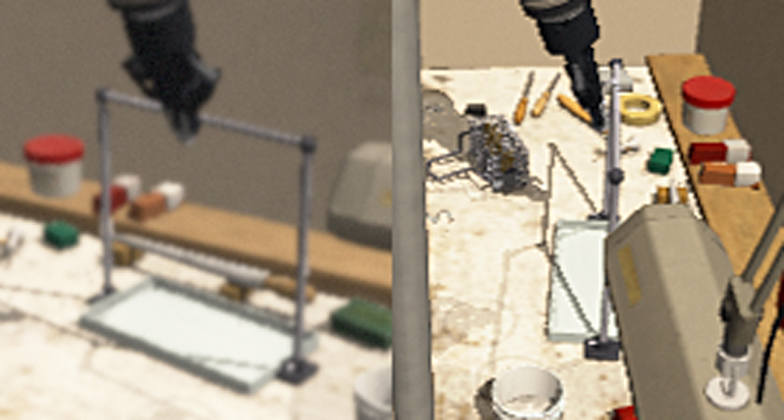

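```bash
python3 - <<'E'
from h import *; from st import *
import pickle
d=pickle.load(open("w21.pkl","rb")); W=cloud(d)
for u in (200,270,360,450):
    c=W[210:255,u]; k=c[:,2]>.28; Q=c[k]; print(u,k.sum(),Q[0].round(4),Q[-1].round(4),Q.mean(0).round(4),Q[:,2].max().round(4))
    rows=np.where(k)[0]+210; m0,m1=onz(d,u,rows[0],.29),onz(d,u,rows[-1],.29)
    mm=(m0+m1)/2; print("   axis est", mm.round(4),"line x at that y", (M[0]-(mm[1]-M[1])*np.tan(PSI)).round(4))
E
```

```text
200 24 [ 0.6869 -0.0347  0.2913] [ 0.6773 -0.0336  0.2922] [ 0.6821 -0.0351  0.2945] 0.2965
   axis est [ 0.6821 -0.0336  0.29  ] line x at that y 0.6797
270 24 [ 0.6827 -0.064   0.2904] [ 0.673  -0.0628  0.2912] [ 0.678  -0.0639  0.2944] 0.2969
   axis est [ 0.6778 -0.0633  0.29  ] line x at that y 0.6754
360 23 [ 0.677  -0.1017  0.2936] [ 0.6678 -0.1004  0.293 ] [ 0.6725 -0.1009  0.2947] 0.2966
   axis est [ 0.6721 -0.1014  0.29  ] line x at that y 0.6699
450 24 [ 0.6714 -0.1399  0.2912] [ 0.662  -0.1379  0.2925] [ 0.667  -0.1379  0.2945] 0.2962
   axis est [ 0.6665 -0.1396  0.29  ] line x at that y 0.6644
```

```bash
sed -i 's/M=np.array(\[.6725/M=np.array([.6747/' st.py; python3 - <<'E'
from h import *; from st import *
R,dv=tilt(PSI,LEAN+DEL)
def T(x,z): 
    o=M-hk(np.zeros(3),PSI,LEAN,x,0,z); return hk(o,PSI,LEAN,*TIP)
bot.move_linear(T(.0118,-.004),velocity=.08,guard=6)
f0=bot.read_force()
for z in (.008,.018,.026,.029):
    h=bot.move_linear(T(.0115,z),velocity=.04,guard=5); print(z,h,(bot.read_force()-f0).round(2),(bot.read_position()-T(.0115,z)).round(4))
    if h: break
d=snap("wrist","w22"); snap("scene","s22"); print(bot.read_time_s())
E
```

```text
0.008 False [0.09 0.52 0.43] [-0.0001  0.0001 -0.0003]
0.018 False [ 0.69 -0.45 -0.74] [-0.0001  0.0001 -0.0003]
0.026 False [ 0.06  1.1  -1.04] [-0.0001  0.     -0.0004]
0.029 False [ 0.54 -0.57  0.02] [ 0.      0.     -0.0001]
52.6917
```

View pics/w22.png

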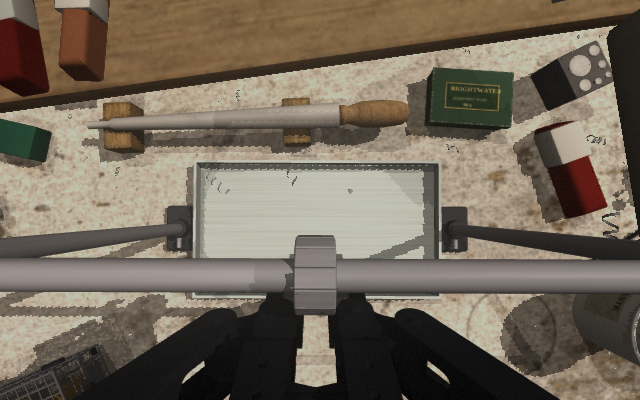

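```bash
python3 - <<'E'
from h import *; from st import *
import pickle
R,dv=tilt(PSI,LEAN+DEL); ex=np.array([np.cos(PSI),np.sin(PSI),0])
p=bot.read_position(); up=hk(np.zeros(3),PSI,LEAN,0,0,1)
h=bot.move_linear(p-up*.003,velocity=.02,guard=3); print(h,bot.read_position()-p)
bot.grip(.035); bot.sleep(.3); p=bot.read_position()
bot.move_linear(p-ex*.07,velocity=.08); bot.move_linear(p-ex*.09+[0,0,.09],velocity=.15)
d=snap("wrist","w23"); pickle.dump(d,open("w23.pkl","wb")); snap("scene","s23"); print(bot.read_time_s())
E
```

```text
True [ 2.02007244e-03  4.36260114e-05 -7.64982549e-04]
55.45
```

View pics/w23.png

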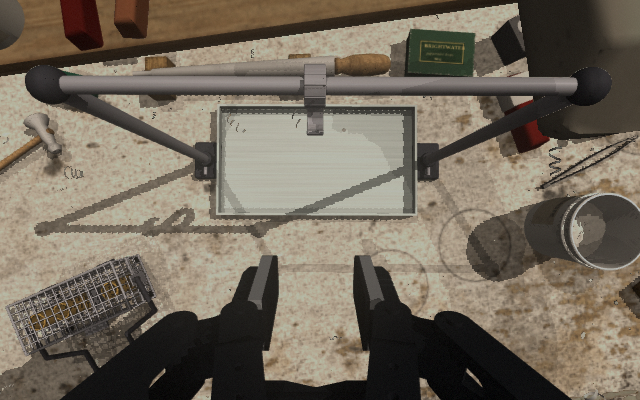

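```bash
python3 - <<'E'
from h import *
import pickle
bot.grip(0.0)
B=(.537,.2334,.272); o,ex,ey=bframe(B); q=o-ex*.085; bot.reach([q[0],q[1],.2],down(B[2]-np.pi/2))
d=snap("wrist","w24"); pickle.dump(d,open("w24.pkl","wb")); W=cloud(d)
hi=(W[...,2]>.066)&(W[...,2]<.078)&(W[...,0]>.45)&(W[...,0]<.65)&(W[...,1]>.1)&(W[...,1]<.38)
hi=cv2.morphologyEx(hi.astype(np.uint8),cv2.MORPH_OPEN,np.ones((2,2)))>0
n,l,s,c=cv2.connectedComponentsWithStats(cv2.dilate(hi.astype(np.uint8),np.ones((5,5)))); i=1+np.argmax(s[1:,4]); P=W[hi&(l==i)]
print(len(P),s[i],cv2.minAreaRect(P[:,:2].astype(np.float32)*1000),np.percentile(P[:,2],[2,50,98]))
fr=P@ex; 
for lo,hi_ in ((0,.2),(.8,1)): 
    a,b=np.quantile(fr,[lo,hi_]); print(np.median(P[(fr>=a)&(fr<=b)][:,2]))
E
```

```text
6104 [  220    40   192    94 13432] ((532.5388793945312, 229.77947998046875), (78.66366577148438, 166.988037109375), 16.33576202392578) [nan nan nan]
nan
nan
  return _methods._mean(a, axis=axis, dtype=dtype,
  ret = ret.dtype.type(ret / rcount)
```

View pics/w24.png

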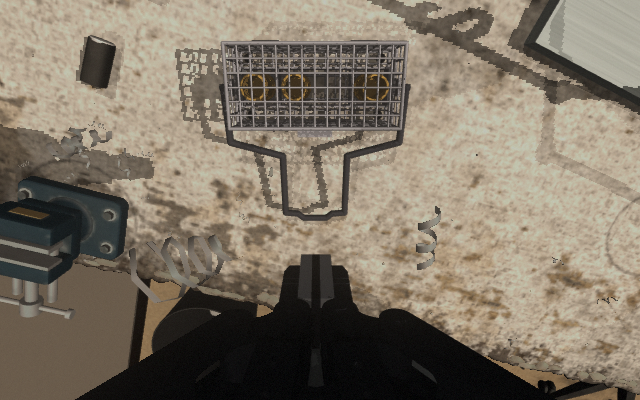

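```bash
cat >> h.py <<'E'
def cover_rect(d):
    W=cloud(d); P=W.reshape(-1,3); P=P[np.isfinite(P[:,0])]
    P=P[(P[:,2]>.067)&(P[:,2]<.076)&(P[:,0]>.42)&(P[:,0]<.75)&(P[:,1]>.1)&(P[:,1]<.40)]
    c=np.median(P,0); P=P[np.hypot(*(P[:,:2]-c[:2]).T)<.085]
    r=cv2.minAreaRect(P[:,:2].astype(np.float32)*1000); a=np.deg2rad(r[2]); 
    if r[1][0]>r[1][1]: a-=np.pi/2
    ex=np.array([np.cos(a),np.sin(a)]); t=(P[:,:2]-np.array(r[0])/1000)@ex
    print(r,"z front/back",np.median(P[t<-.02][:,2]).round(4),np.median(P[t>.02][:,2]).round(4))
    return (r[0][0]/1000,r[0][1]/1000,a)
E
python3 - <<'E'
from h import *
import pickle
d=pickle.load(open("w24.pkl","rb")); B=cover_rect(d); print(B); o,ex,ey=bframe(B)
print("peak pred",px(d,o-ex*.1235+[0,0,.021]), (o-ex*.1235).round(4)); 
c=d["image"][120:235,210:420]; cv2.imwrite("pics/c24.png",cv2.resize(c,None,fx=3.7,fy=3.7,interpolation=cv2.INTER_CUBIC))
E
```

```text
((534.3043823242188, 233.1841583251953), (63.60970687866211, 136.0953826904297), 15.50390625) z front/back 0.0708 0.0709
(0.5343043823242187, 0.23318415832519532, np.float64(0.2705942109830271))
peak pred [314.58528838 217.42375061] [0.4153 0.2002 0.    ]
```

View pics/c24.png

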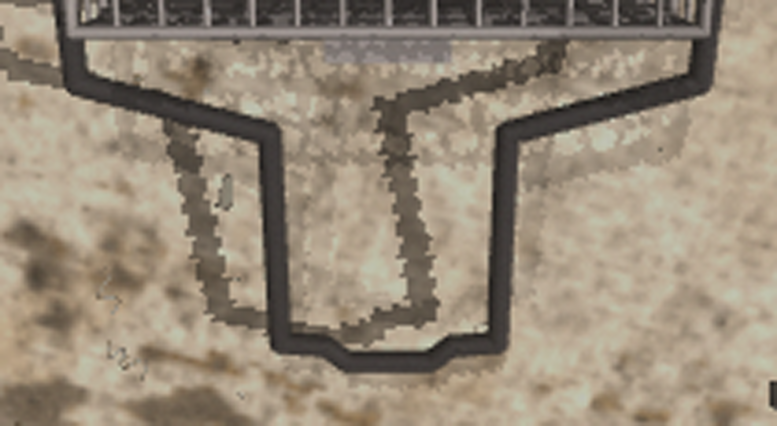

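```bash
python3 - <<'E'
from h import *; from st import *
B=(.5343,.2332,.2706); o,ex,ey=bframe(B); R=down(B[2]); k=np.array([0,0,1.])
def T(al,off=.009): return o-ex*.126*np.cos(al)+k*(.046+.126*np.sin(al)-off)
t=T(-.2); print(t)
for al in (-.2,.3,.8,1.57): print(np.round(bot.inverse_kinematics(T(al),R),2))
N=np.array([.635,.215,.0]); Rn=down(PSI)
for z in (.163,.22): print(np.round(bot.inverse_kinematics(N+k*z,Rn),2))
bot.reach(t+k*.1,R); bot.grip(.04); h=bot.move_linear(t+k*.0,velocity=.1,guard=6); print(h,bot.read_position()-t)
d=snap("wrist","w25")
E
```

```text
[0.41530527 0.20019036 0.01196766]
[ 0.33  0.73 -1.14  2.19  0.93  0.85 -1.15]
[ 0.39  0.61 -1.21  2.15  0.76  0.91 -1.  ]
[ 0.41  0.55 -1.22  2.05  0.63  0.99 -0.87]
[ 0.36  0.65 -1.21  1.83  0.67  1.15 -0.82]
[ 0.34  0.78 -1.18  1.63  0.76  1.26 -1.13]
[ 0.35  0.71 -1.19  1.58  0.68  1.32 -1.08]
False [0.00024056 0.00015969 0.0003997 ]
```

View pics/w25.png

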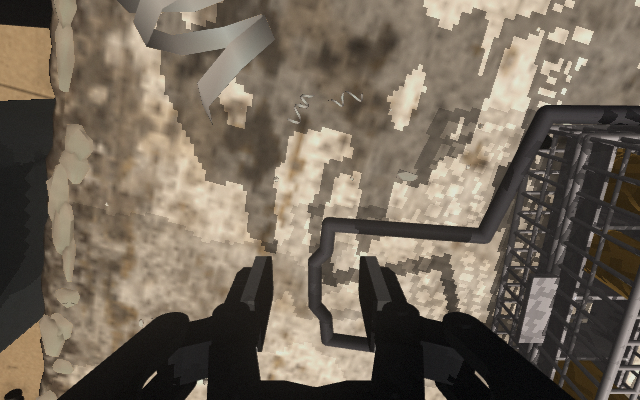

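```bash
python3 - <<'E'
from h import *; from st import *
B=(.5343,.2332,.2706); o,ex,ey=bframe(B); R=down(B[2]); k=np.array([0,0,1.])
d=snap("wrist"); print("pk",px(d,o-ex*.1235+k*.021),px(d,o-ex*.1235+k*.021+ey*.011),px(d,o-ex*.1235+k*.021-ey*.011),"tcp",px(d,bot.read_position()))
def T(al,off=.009): return o-ex*.126*np.cos(al)+k*(.046+.126*np.sin(al)-off)
bot.grip(0,20); print(bot.read_gripper_width())
f0=bot.read_force()
for al in np.linspace(-.2,np.pi/2,11)[1:]:
    h=bot.move_linear(T(al),velocity=.08,guard=10); print(round(al,2),h,(bot.read_force()-f0).round(1))
    if h: break
d=snap("wrist","w26"); snap("scene","s26"); print(bot.read_gripper_width(),bot.read_time_s())
E
```

```text
pk [313.91232452 282.80534564] [313.88127974 260.77863747] [313.94198822 303.85215248] tcp [314.782876   273.05388585]
0.004821875060660699
-0.02 False [-1.4  0.6 -1.1]
0.15 False [-2.6  0.  -1.3]
0.33 False [-1.6  0.7 -1.2]
0.51 False [-1.5  1.8 -1.4]
0.69 False [-2.6  0.3 -0.1]
0.86 False [-4.8  0.2  2.8]
1.04 False [-4.6 -0.   3.3]
1.22 True [-6.3 -0.7  7.7]
0.004694280831495461 63.8833
```

View pics/w26.png

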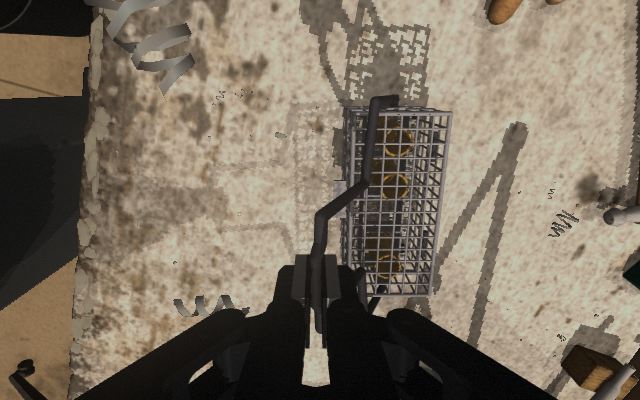

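```bash
python3 - <<'E'
from h import *; from st import *
B=(.5343,.2332,.2706); o,ex,ey=bframe(B); R=down(B[2]); k=np.array([0,0,1.])
def T(al,off=.009): return o-ex*.126*np.cos(al)+k*(.046+.126*np.sin(al)-off)
print((bot.read_position()-T(1.22)).round(4))
bot.grip(.014); bot.sleep(.2); print(bot.read_force().round(1))
f0=bot.read_force()
for al in (1.2,1.33,1.45,1.57):
    h=bot.move_linear(T(al,.008),velocity=.06,guard=8); print(round(al,2),h,(bot.read_force()-f0).round(1))
    if h: break
d=snap("wrist","w27"); snap("scene","s27")
import pickle; pickle.dump(d,open("w27.pkl","wb")); print(bot.read_gripper_width(),bot.read_time_s())
E
```

```text
[-0.0093 -0.0025 -0.0041]
[ 0.5 -0.2  0.3]
1.2 False [-0.8  0.1  0.3]
1.33 False [-0.3  0.3  0.2]
1.45 False [-0.7  0.5  0.2]
1.57 False [-1.  -0.4 -0.8]
0.013631516303757705 65.9583
```

View pics/w27.png

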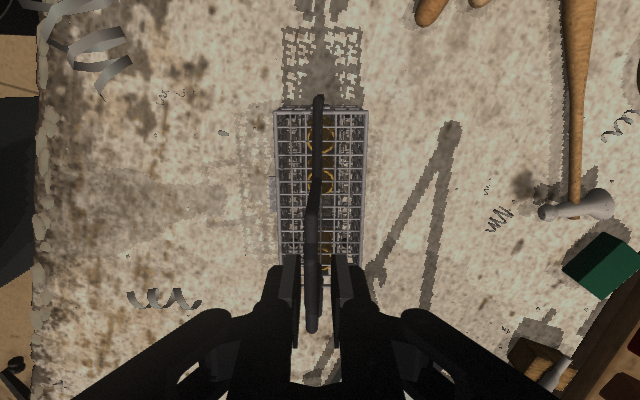

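```bash
python3 - <<'E'
from h import *; from st import *
k=np.array([0,0,1.])
bot.grip(0,45); print(bot.read_gripper_width()); f0=bot.read_force(); p=bot.read_position(); print(p)
bot.move_linear(p+k*.05,velocity=.06); bot.sleep(.3); print((bot.read_force()-f0).round(2))
d=snap("wrist","w28"); snap("scene","s28"); snap("side","sd28")
E
python3 -c "
import cv2
import numpy as np
a=cv2.imread('pics/s28.png')[90:280,180:340];b=cv2.imread('pics/sd28.png')[100:290,240:400]
cv2.imwrite('pics/c28.png',cv2.resize(np.hstack([a,b]),None,fx=2.5,fy=2.5,interpolation=cv2.INTER_CUBIC))"
```

```text
0.003573425484049917
[0.53409606 0.23313032 0.16404423]
[ 0.95  0.23 -5.39]
```

View pics/w28.png

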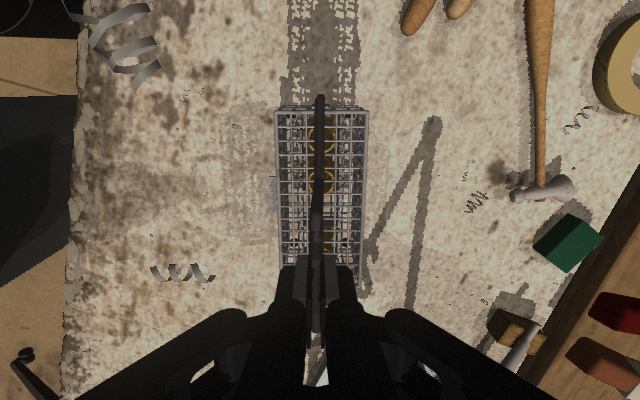

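View pics/c28.png

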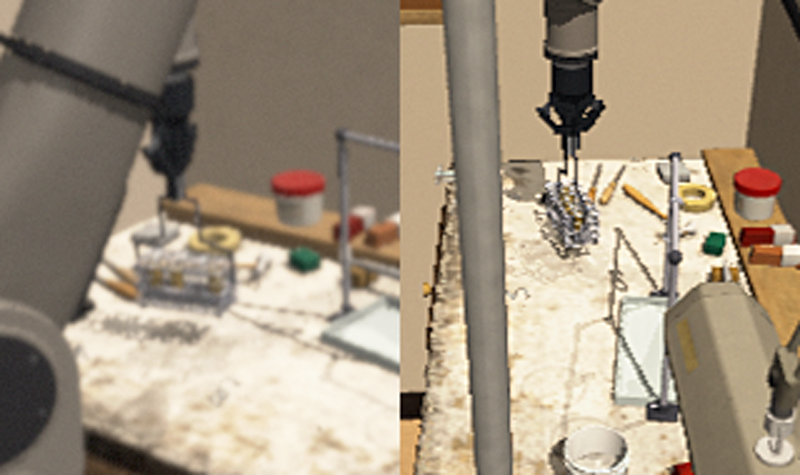

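```bash
python3 - <<'E'
from h import *; from st import *
import pickle
k=np.array([0,0,1.]); Rn=down(PSI); N=np.array([.635,.215,0])
bot.move_linear(N+k*.21,Rn,velocity=.1); bot.sleep(.4)
f0=bot.read_force()
bot.move_linear(N+k*.170,velocity=.08)
h=bot.move_linear(N+k*.158,velocity=.02,guard=2.5); p=bot.read_position(); print(h,p,(bot.read_force()-f0).round(1))
bot.move_linear([p[0],p[1],.1637],velocity=.02,guard=4) if not h else None
bot.grip(.016,20); bot.sleep(.3); snap("wrist","w29")
bot.grip(.03); p=bot.read_position(); bot.move_linear(p+k*.1,velocity=.12)
Rv,_=tilt(PSI,0); ex=np.array([np.cos(PSI),np.sin(PSI),0])
d=snap("wrist","w30"); pickle.dump(d,open("w30.pkl","wb")); B=cover_rect(d); print(B,bot.read_time_s())
E
```

```text
True [0.63538148 0.21530514 0.1637885 ] [ 0.8 -0.9 12. ]
((640.3231201171875, 216.5852813720703), (151.86013793945312, 64.04701232910156), 81.9143295288086) z front/back 0.0708 0.0708
(0.6403231201171875, 0.2165852813720703, np.float64(-0.14112157195357122)) 72.2167
```

View pics/w30.png

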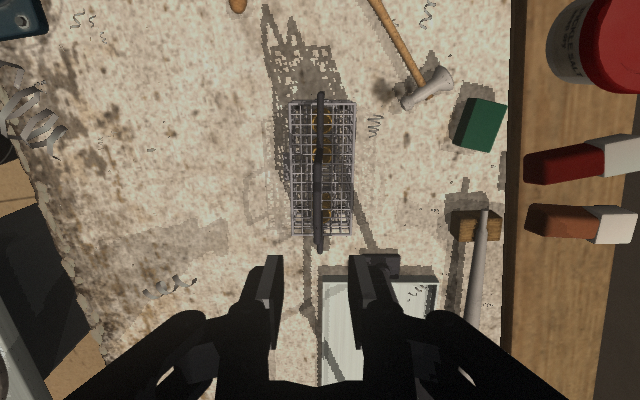

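```bash
python3 - <<'E'
from h import *; from st import *
import pickle
d=pickle.load(open("w30.pkl","rb")); W=cloud(d).reshape(-1,3); W=W[np.isfinite(W[:,0])]
ex=np.array([np.cos(PSI),np.sin(PSI),0]); ey=np.array([-np.sin(PSI),np.cos(PSI),0]); o=np.array([.6354,.2153,0])
L=W-o; u,v=L@ex,L@ey
for lo,hi in ((.155,.18),(.12,.15),(.085,.12)):
    k=(W[:,2]>lo)&(W[:,2]<hi)&(abs(u)<.04)&(abs(v)<.075)
    if k.sum(): print(lo,hi,k.sum(),"u",np.percentile(u[k],[2,50,98]).round(4),"v",np.percentile(v[k],[2,98]).round(4))
k=(abs(W[:,2]-.0708)<.003)&(abs(v)<.062)&(abs(u)<.05); print("cover u",u[k].min(),u[k].max())
k=(abs(W[:,2]-.0708)<.003)&(abs(u+.004)<.027)&(abs(v)<.08);k2=k&(abs(u-.005)>.012); print("cover v",v[k2].min(),v[k2].max())
for s in(1,-1):
  for z in (.117,.17,.25,.33):
    R,dv=tilt(PSI,np.deg2rad(70)); 
    if s<0: R=(Ro.from_rotvec(R)*Ro.from_rotvec([0,np.pi,0])).as_rotvec()
    q=bot.inverse_kinematics(o+[0,0,z]+dv*.012,R); print(s,z,None if q is None else np.round(q,2))
    q=bot.inverse_kinematics([.675,-.085,z]+dv*.012,R); print("   rail",None if q is None else np.round(q,2))
E
```

```text
0.155 0.18 706 u [-0.0029  0.      0.0028] v [-0.0285  0.032 ]
0.12 0.15 70 u [-0.0015  0.0024  0.0045] v [-0.0279  0.0325]
0.085 0.12 474 u [0.0001 0.0027 0.0053] v [-0.0726  0.0742]
cover u -0.027421927301558062 0.03663736594833895
cover v -0.06729755363260168 0.06822088734919184
1 0.117 [-1.59  1.12  0.99  2.37  2.54  0.57  0.81]
   rail [-0.28  0.69  0.26  2.44  2.97  1.17  1.4 ]
1 0.17 [-1.59  0.91  1.    2.37  2.42  0.57  1.1 ]
   rail [-0.28  0.54  0.26  2.45  2.97  1.03  1.46]
1 0.25 [-1.71  0.78  1.2   2.36  2.41  0.43  1.27]
   rail [-0.45  0.34  0.45  2.44  2.99  0.81  1.48]
1 0.33 [-1.8   0.45  1.22  2.32  1.97  0.51  1.96]
   rail [-0.83  0.15  0.85  2.4   2.99  0.58  1.55]
-1 0.117 [-0.32  0.74 -0.57  2.3   2.17  1.41 -1.19]
   rail [ 0.52  0.75 -0.66  2.39  2.86  1.2  -1.1 ]
-1 0.17 [-0.25  0.63 -0.66  2.3   2.11  1.36 -1.09]
   rail [ 0.6   0.63 -0.76  2.4   2.79  1.08 -1.06]
-1 0.25 [-0.14  0.47 -0.79  2.28  2.    1.26 -0.93]
   rail [ 0.67  0.41 -0.82  2.38  2.7   0.87 -1.07]
-1 0.33 [-0.02  0.31 -0.89  2.23  1.87  1.13 -0.77]
   rail [ 0.73  0.2  -0.84  2.33  2.65  0.63 -1.1 ]
```

```bash
cat >> st.py <<'E'
def tiltn(a,thdeg):
    from h import tilt, Ro
    R,d=tilt(a,np.deg2rad(thdeg)); return (Ro.from_rotvec(R)*Ro.from_rotvec([0,np.pi,0])).as_rotvec(), d
E
python3 - <<'E'
from h import *; from st import *
import pickle
ex=np.array([np.cos(PSI),np.sin(PSI),0]); ey=np.array([-np.sin(PSI),np.cos(PSI),0]); o=np.array([.6354,.2153,0])+ex*.0015+ey*.0010
R,dv=tiltn(PSI,70); G=o+[0,0,.117]+dv*.012
bot.reach(o+[-.02,0,.33],tiltn(PSI,35)[0]); bot.grip(.085)
bot.reach(G+[0,0,.17],R); print(bot.read_joint_positions().round(2),bot.read_time_s())
d=snap("wrist","w31"); snap("scene","s31"); snap("side","sd31")
E
python3 -c "
import cv2
import numpy as np
a=cv2.imread('pics/s31.png')[90:280,180:340];b=cv2.imread('pics/sd31.png')[100:290,240:400]
cv2.imwrite('pics/c31.png',cv2.resize(np.hstack([a,b]),None,fx=2.5,fy=2.5,interpolation=cv2.INTER_CUBIC))"
```

```text
[-0.    0.43 -0.93  2.25  1.96  1.24 -0.83] 74.875
```

View pics/w31.png

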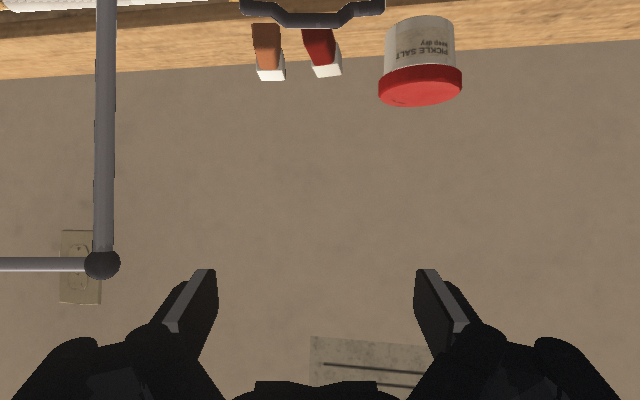

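View pics/c31.png

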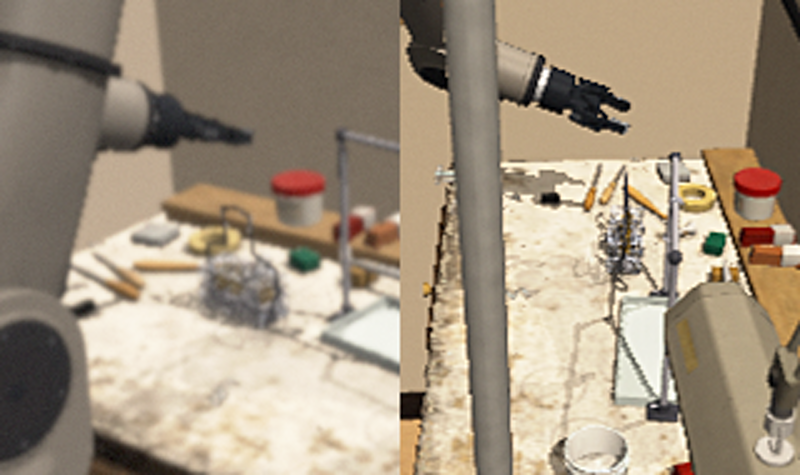

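```bash
python3 - <<'E'
from h import *; from st import *
import pickle
ex=np.array([np.cos(PSI),np.sin(PSI),0]); ey=np.array([-np.sin(PSI),np.cos(PSI),0]); o=np.array([.6354,.2153,0])+ex*.0015+ey*.0010
R,dv=tiltn(PSI,70); G=o+[0,0,.117]+dv*.012
bot.move_linear(G+[0,0,.075],velocity=.12,guard=5); d=snap("wrist","w32"); pickle.dump(d,open("w32.pkl","wb"))
h=bot.move_linear(G,velocity=.08,guard=5); print(h,bot.read_position()-G,bot.read_time_s()); snap("wrist","w33")
E
```

```text
False [1.05712599e-04 7.62564207e-05 5.04433534e-04] 77.1083
```

View pics/w33.png

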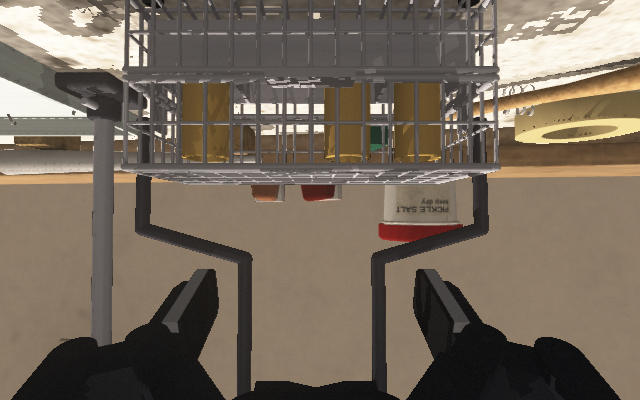

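View pics/w32.png

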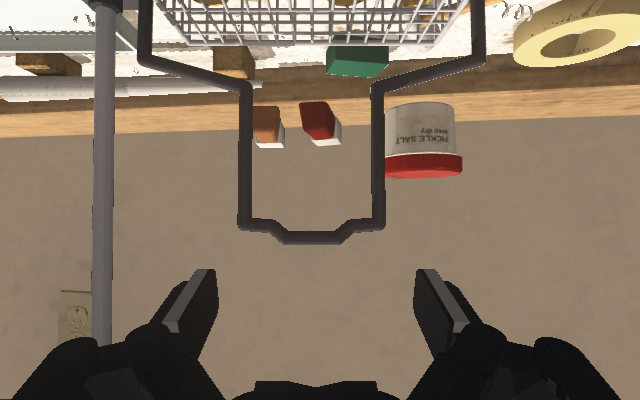

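```bash
python3 - <<'E'
from h import *; from st import *
import pickle
bot.grip(.055,50); print(bot.read_gripper_width()); f0=bot.read_force(); p=bot.read_position()
bot.move_linear(p+[0,0,.06],velocity=.06); bot.sleep(.4); print((bot.read_force()-f0).round(2),bot.read_gripper_width())
bot.move_linear(p+[0,0,.15],velocity=.1); bot.sleep(.3); d=snap("wrist","w34"); pickle.dump(d,open("w34.pkl","wb")); snap("scene","s34"); snap("side","sd34"); print(bot.read_time_s())
E
python3 -c "
import cv2
import numpy as np
a=cv2.imread('pics/s34.png')[60:280,190:350];b=cv2.imread('pics/sd34.png')[70:290,240:400]
cv2.imwrite('pics/c34.png',cv2.resize(np.hstack([a,b]),None,fx=2.5,fy=2.5,interpolation=cv2.INTER_CUBIC))"
```

```text
0.061870306303428074
[  2.25   0.95 -10.6 ] 0.06099008164000389
80.575
```

View pics/w34.png

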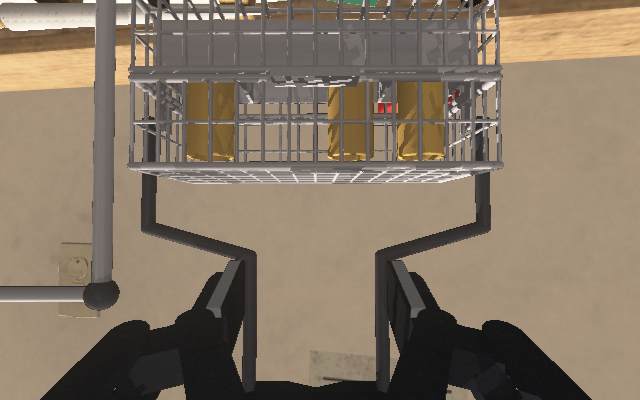

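View pics/c34.png

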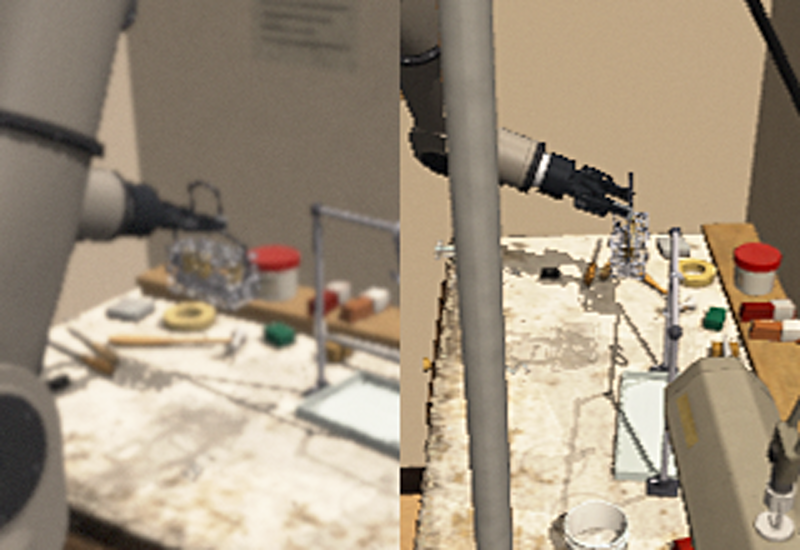

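```bash
python3 - <<'E'
from h import *; from st import *
import pickle
d=pickle.load(open("w23.pkl","rb")); W=cloud(d); ex=np.array([np.cos(PSI),np.sin(PSI),0]); ey=np.array([-np.sin(PSI),np.cos(PSI),0])
c=d["image"][40:160,260:370]; cv2.imwrite("pics/c23.png",cv2.resize(c,None,fx=5,fy=5,interpolation=cv2.INTER_CUBIC))
for u,v in ((315,68),(315,75),(315,90),(315,100),(315,110),(315,118),(315,126),(315,131),(308,131),(322,131)):
    p=W[v,u]; print(u,v,p.round(4),"rel",((p-M)@ex).round(4),((p-M)@ey).round(4))
P=W.reshape(-1,3); P=P[np.isfinite(P[:,0])]; L=P-M; a,b=L@ex,L@ey
k=(P[:,2]>.298)&(P[:,2]<.31)&(abs(a)<.03)&(abs(b)<.05); print("top",k.sum(),b[k].min(),b[k].max(),a[k].min(),a[k].max(),P[k,2].max())
k=(P[:,2]>.2)&(P[:,2]<.275)&(abs(a+.01)<.03)&(abs(b)<.02); print("low",k.sum(),b[k].min(),b[k].max(),a[k].min(),a[k].max(),P[k,2].min(),P[k,2].max())
k=(abs(P[:,2]-.294)<.004)&(abs(a)<.02)&(abs(b)>.02)&(abs(b)<.1); print("rail a",np.median(a[k]))
E
```

```text
315 68 [ 0.6819 -0.0833  0.2976] rel 0.0071 0.0012
315 75 [ 0.6779 -0.0827  0.2983] rel 0.003 0.0012
315 90 [ 0.67   -0.0816  0.2978] rel -0.0049 0.0012
315 100 [ 0.6663 -0.081   0.2927] rel -0.0087 0.0012
315 110 [ 0.6799 -0.0829  0.2273] rel 0.0051 0.0013
315 118 [ 0.6754 -0.0822  0.2223] rel 0.0005 0.0013
315 126 [ 0.6689 -0.0813  0.224 ] rel -0.006 0.0013
315 131 [ 0.6625 -0.0804  0.2358] rel -0.0126 0.0013
308 131 [ 0.6633 -0.0754  0.2354] rel -0.0125 0.0063
322 131 [ 0.6616 -0.0853  0.2366] rel -0.0127 -0.0037
top 313 -0.004125233673100608 0.007129590234470934 -0.0046433806202535325 0.0073471018821451035 0.300423127422996
low 449 -0.004413604052248285 0.007431049662348245 -0.014909065116665694 0.006533848469995145 0.22050725977325197 0.23765725042728253
rail a -0.0014623378990592452
```

View pics/c23.png

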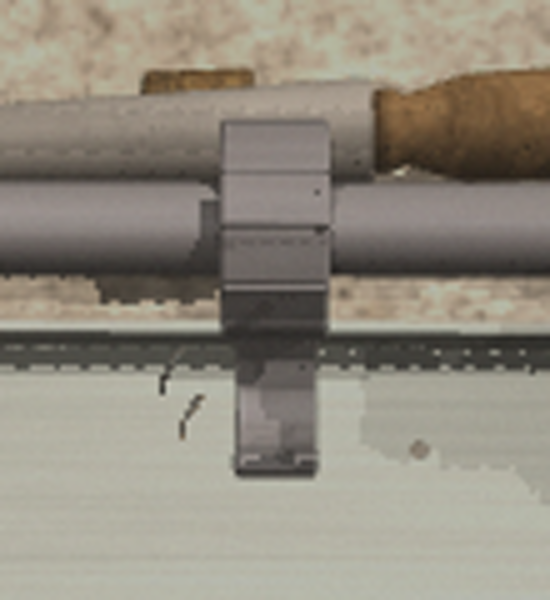

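```bash
python3 - <<'E'
from h import *; from st import *
import pickle
d=pickle.load(open("w34.pkl","rb")); ex=np.array([np.cos(PSI),np.sin(PSI),0]); ey=np.array([-np.sin(PSI),np.cos(PSI),0])
Rt=Ro.from_rotvec(bot.read_tool_rot()).as_matrix(); p=bot.read_position()
c=-d["R"].T@d["t"]; Ct=Rt.T@(c-p); Rct=d["R"]@Rt   # cam from tool
print("cam in tool",Ct.round(4),"cam world",c.round(3)); 
o0=np.array([.6354,.2153,0])+ex*.0015+ey*.0010; R,dv=tiltn(PSI,70); G=o0+[0,0,.117]+dv*.012
print("peak-TCP", ((np.array([.6354,.2153,.172])+ey*.0015-G)@ex).round(4), (.172-G[2]).round(4), "px of TCP",px(d,p))
L=M+ey*.0013-ex*.005+[0,0,-.059]
Rn=Ro.from_rotvec(R).as_matrix()
for back in (.06,.09,.12,.15):
  for dz in (-.12,-.09,-.06,-.03,0,.03):
    T=L-ex*back+[0,0,dz]; X=Rct@(Rn.T@(L-T)-Ct); u=d["fx"]*X[0]/X[2]+d["cx"]; v=d["fy"]*X[1]/X[2]+d["cy"]; X2=Rct@(Rn.T@(L+[0,0,.03]-T)-Ct)
    print(back,dz,round(u),round(v),round(d["fy"]*X2[1]/X2[2]+d["cy"]),bot.inverse_kinematics(T,R) is not None)
E
```

```text
cam in tool [ 0.0011 -0.143   0.0818] cam world [0.488 0.239 0.236]
peak-TCP -0.0128 0.0591 px of TCP [312.96625397 270.79787415]
0.06 -0.12 314 445 493 False
0.06 -0.09 314 397 445 False
0.06 -0.06 314 349 397 False
0.06 -0.03 314 302 349 False
0.06 0 314 255 302 False
0.06 0.03 314 208 255 False
0.09 -0.12 314 417 459 False
0.09 -0.09 314 374 417 False
0.09 -0.06 314 333 374 False
0.09 -0.03 314 291 333 False
0.09 0 314 249 291 False
0.09 0.03 314 208 249 False
0.12 -0.12 314 394 432 False
0.12 -0.09 314 357 394 False
0.12 -0.06 314 320 357 False
0.12 -0.03 314 282 320 False
0.12 0 314 245 282 False
0.12 0.03 314 209 245 False
0.15 -0.12 314 377 411 False
0.15 -0.09 314 343 377 False
0.15 -0.06 314 309 343 False
0.15 -0.03 314 275 309 False
0.15 0 314 242 275 False
0.15 0.03 314 209 242 False
```

```bash
cat >> st.py <<'E'
EX=np.array([np.cos(PSI),np.sin(PSI),0]); EY=np.array([-np.sin(PSI),np.cos(PSI),0])
REL70=(-.0128,.0591)
def rel(th):
    a=np.deg2rad(70-th); c,s=np.cos(a),np.sin(a); return (REL70[0]*c+REL70[1]*s, REL70[1]*c-REL70[0]*s)
def tcp_for_peak(u,v,z,th):
    """TCP for peak wire at rail-relative u (heading), v (along rail), world z"""
    r=rel(th); return M*[1,1,0]+EX*(u-r[0])+EY*(v-.0005)+np.array([0,0,z-r[1]])
E
python3 - <<'E'
from h import *; from st import *
for th in (56,60,63,66,70):
    R,dv=tiltn(PSI,th); print(th,[(u,z,bot.inverse_kinematics(tcp_for_peak(u,.0013,z,th),R) is not None) for u,z in ((-.05,.25),(-.04,.25),(-.03,.25),(-.005,.25),(-.005,.224),(-.03,.2))])
E
```

```text
56 [(-0.05, 0.25, True), (-0.04, 0.25, True), (-0.03, 0.25, True), (-0.005, 0.25, True), (-0.005, 0.224, True), (-0.03, 0.2, True)]
60 [(-0.05, 0.25, True), (-0.04, 0.25, True), (-0.03, 0.25, True), (-0.005, 0.25, True), (-0.005, 0.224, True), (-0.03, 0.2, True)]
63 [(-0.05, 0.25, False), (-0.04, 0.25, True), (-0.03, 0.25, True), (-0.005, 0.25, True), (-0.005, 0.224, True), (-0.03, 0.2, True)]
66 [(-0.05, 0.25, False), (-0.04, 0.25, False), (-0.03, 0.25, True), (-0.005, 0.25, True), (-0.005, 0.224, True), (-0.03, 0.2, True)]
70 [(-0.05, 0.25, False), (-0.04, 0.25, False), (-0.03, 0.25, True), (-0.005, 0.25, True), (-0.005, 0.224, True), (-0.03, 0.2, True)]
```

```bash
python3 - <<'E'
from h import *; from st import *
import pickle
R,dv=tiltn(PSI,60)
bot.move_linear(tcp_for_peak(-.048,.0013,.255,60),R,velocity=.12); bot.sleep(.6)
d=snap("wrist","w35"); pickle.dump(d,open("w35.pkl","wb")); s=snap("scene","s35"); e=snap("side","sd35"); pickle.dump((s,e),open("c35.pkl","wb")); print(bot.read_time_s(),bot.read_position())
E
python3 -c "
import cv2
import numpy as np
a=cv2.imread('pics/s35.png')[100:260,270:410];b=cv2.imread('pics/sd35.png')[130:290,270:410]
cv2.imwrite('pics/c35.png',cv2.resize(np.hstack([a,b]),None,fx=2.8,fy=2.8,interpolation=cv2.INTER_CUBIC))"
```

```text
83.975 [ 0.62962455 -0.07622937  0.1945741 ]
```

View pics/w35.png

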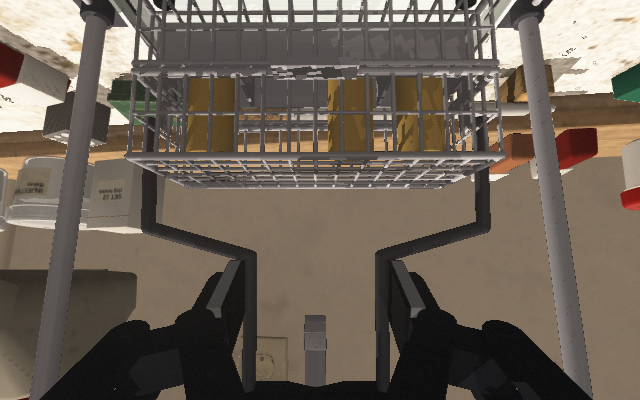

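View pics/c35.png

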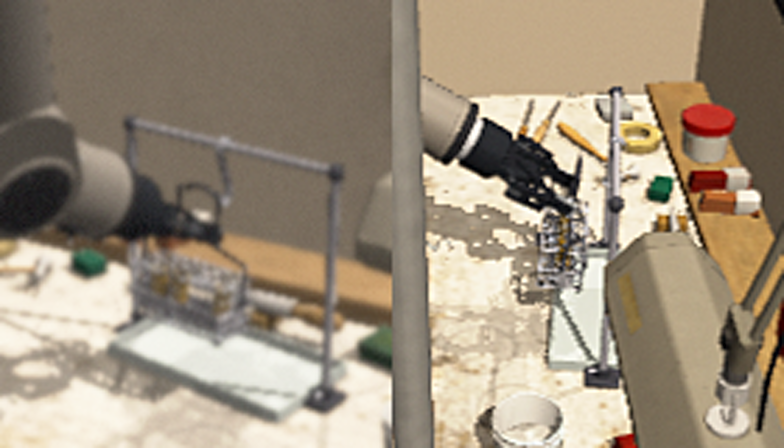

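```bash
python3 - <<'E'
from h import *; from st import *
import pickle
d=pickle.load(open("w35.pkl","rb")); W=cloud(d)
for v in (317,322,328,335,342,350,356,362,370,378):
    p=W[v,315]; print(v,((p-M)@EX).round(4),((p-M)@EY).round(4),p[2].round(4))
# rail ends/posts for reference
s,e=pickle.load(open("c35.pkl","rb"))
c=s["image"][140:200,320:380]; cv2.imwrite("pics/c36.png",cv2.resize(c,None,fx=10,fy=10,interpolation=cv2.INTER_CUBIC))
for n,X in dict(lowc=M-EX*.005+EY*.0013+[0,0,-.059],peak=M-EX*.048+EY*.0013+[0,0,-.035],tip=M-EX*.0135+EY*.0013+[0,0,-.053],rail=M).items(): print(n,px(s,X),((px(s,X)-[320,140])*10).round(0))
E
```

```text
317 -0.0063 0.0017 0.2204
322 -0.011 0.0017 0.2224
328 -0.0118 0.0017 0.2254
335 -0.013 0.0017 0.2289
342 -0.015 0.0017 0.2321
350 0.0038 0.0017 0.24
356 0.0034 0.0017 0.2432
362 0.0016 0.0017 0.246
370 0.0004 0.0017 0.2499
378 -0.0003 0.0017 0.2539
lowc [348.17439132 169.17448168] [282. 292.]
peak [340.0689937  165.95277493] [201. 260.]
tip [346.61049371 168.1964225 ] [266. 282.]
rail [349.5099849 151.9590547] [295. 120.]
```

View pics/c36.png

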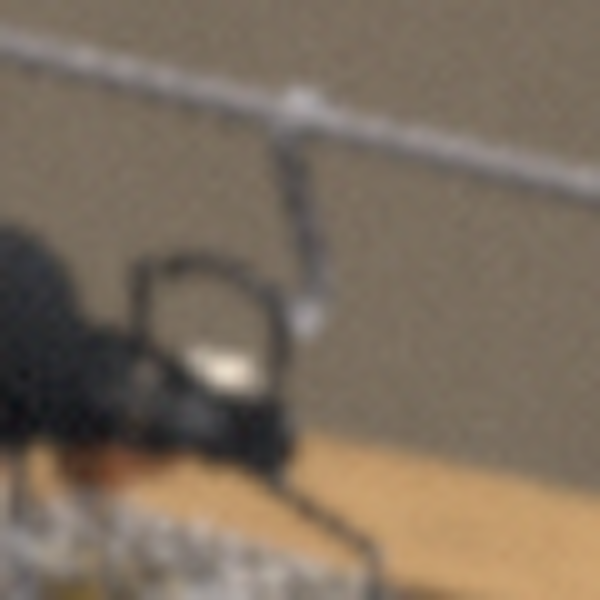

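```bash
python3 - <<'E'
from h import *; from st import *
import pickle
f0=bot.read_force()
h=bot.move_linear(tcp_for_peak(-.0045,.0013,.252,60),velocity=.06,guard=5); print(h,(bot.read_force()-f0).round(1))
d=snap("wrist","w37"); s=snap("scene","s37"); 
if not h:
    for z in (.240,.231,.226):
        h=bot.move_linear(tcp_for_peak(-.0045,.0013,z,60),velocity=.04,guard=3.5); print(z,h,(bot.read_force()-f0).round(1),bot.read_position()-tcp_for_peak(-.0045,.0013,z,60))
        if h: break
s=snap("scene","s38"); e=snap("side","sd38"); d=snap("wrist","w38"); pickle.dump(d,open("w38.pkl","wb"))
a=cv2.imread("pics/s37.png")[140:200,320:380]; c=s["image"][140:200,320:380]; cv2.imwrite("pics/c38.png",cv2.resize(np.hstack([a,c]),None,fx=6.5,fy=6.5,interpolation=cv2.INTER_CUBIC)); print(bot.read_time_s())
E
```

```text
False [-0.2 -0.8 -0.1]
0.24 False [ 1.2 -0.9 -0.6] [-1.31210213e-04  9.23763034e-05 -5.69270299e-04]
0.231 False [ 0.5  0.8 -0.1] [-1.19281077e-04  8.48116214e-05 -4.69855630e-04]
0.226 False [1.1 0.2 3.9] [3.11738111e-04 5.61730335e-05 1.81921887e-04]
86.2
```

View pics/c38.png

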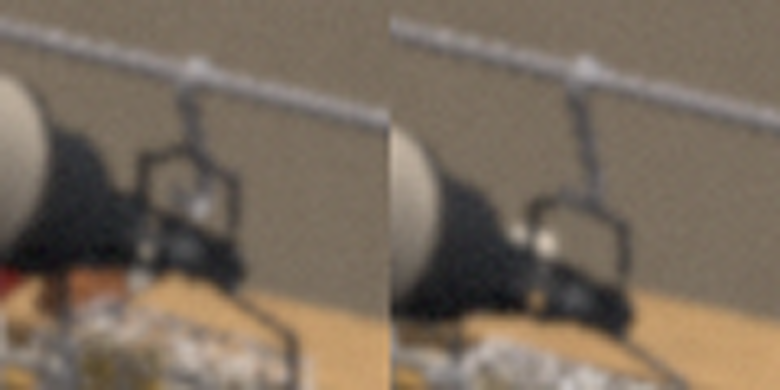

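View pics/w38.png

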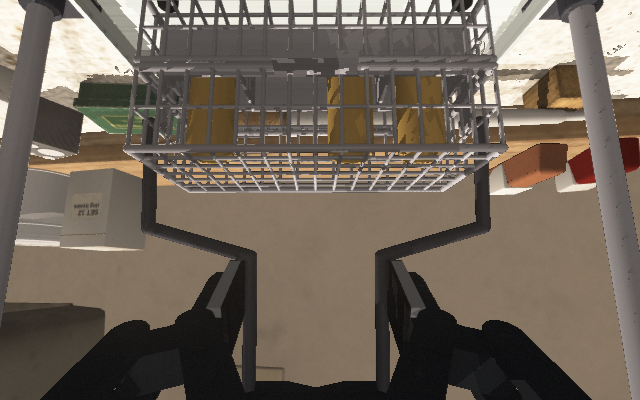

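```bash
python3 - <<'E'
from h import *; from st import *
import pickle
f0=bot.read_force()
for th in (65,70):
    R,_=tiltn(PSI,th); bot.move_linear(tcp_for_peak(-.004,.0013,.2255,th),R,velocity=.03); print(th,(bot.read_force()-f0).round(1))
p=bot.read_position(); h=bot.move_linear(p-[0,0,.002],velocity=.01,guard=3); print(h,(bot.read_force()-f0).round(1))
bot.sleep(.5); s=snap("scene","s39"); d=snap("wrist","w39")
bot.grip(.064,20); bot.sleep(.3); print(bot.read_gripper_width(),(bot.read_force()-f0).round(1)); snap("wrist","w40")
E
```

```text
65 [-0.2  0.5  4.6]
70 [0.3 1.3 4.7]
True [-0.6 -0.2  5.2]
0.0640088151789491 [-1.2 -0.1  5.8]
```

View pics/w40.png

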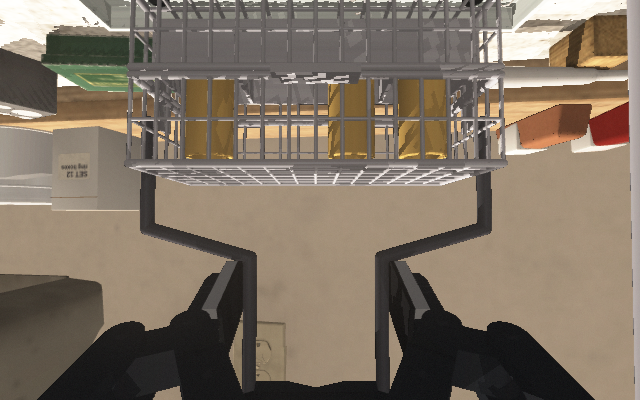

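```bash
python3 - <<'E'
from h import *; from st import *
bot.grip(.072); bot.sleep(.4); bot.grip(.085); bot.sleep(.8); print(bot.read_force().round(1)); snap("wrist","w41"); snap("scene","s41")
E
```

```text
[0.1 0.1 0.3]
```

View pics/w41.png

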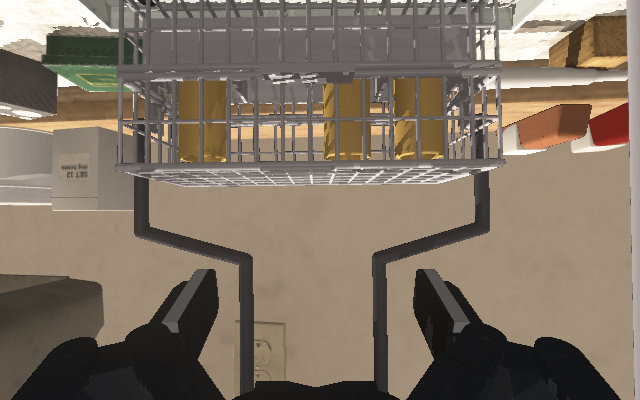

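```bash
python3 - <<'E'
from h import *; from st import *
p=bot.read_position()
for k in (.036,.03,.026):
    try: h=bot.move_linear(p-EX*k,velocity=.05,guard=4); print(k,h); break
    except bot.PlanningError as e: print(k,e)
for th,b,dz in ((55,.075,0),(40,.13,.06)):
    try: print(th,bot.move_linear(p-EX*b+[0,0,dz],tiltn(PSI,th)[0],velocity=.08,guard=4))
    except bot.PlanningError as e: print(th,e)
print((bot.read_position()-p).round(3)); bot.sleep(1)
snap("wrist","w42"); snap("scene","s42"); snap("side","sd42"); print(bot.read_time_s())
E
python3 -c "
import cv2
import numpy as np
a=cv2.imread('pics/s42.png')[100:260,270:410];b=cv2.imread('pics/sd42.png')[130:290,270:410]
cv2.imwrite('pics/c42.png',cv2.resize(np.hstack([a,b]),None,fx=2.8,fy=2.8,interpolation=cv2.INTER_CUBIC))"
```

```text
0.036 the arm cannot follow that straight line within its joint ranges
0.03 the arm cannot follow that straight line within its joint ranges
0.026 False
55 False
40 the arm cannot follow that straight line within its joint ranges
[-0.074  0.01   0.   ]
92.6583
```

View pics/w42.png

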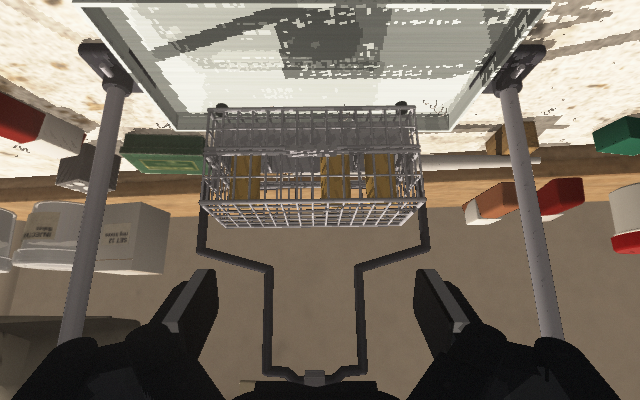

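View pics/c42.png

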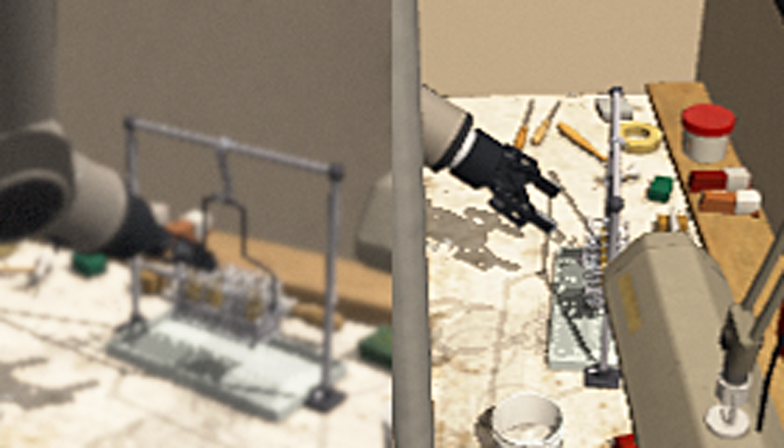

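```bash
python3 - <<'E'
from h import *; from st import *
import pickle
p=bot.read_position()
for th,b,dz in ((45,.03,.01),(30,.08,.06)):
    try: print(bot.move_linear(p-EX*b+[0,0,dz],tiltn(PSI,th)[0],velocity=.1,guard=5))
    except bot.PlanningError as e: print(e)
bot.reach([.48,-.05,.33],tilt(PSI,0.0)[0]) if False else None
try: bot.reach([.47,-.03,.33],tiltn(PSI,15)[0])
except bot.PlanningError as e: print(e)
bot.sleep(1.5); print(bot.read_position())
a=snap("scene","s43"); bot.sleep(.5); b=snap("scene"); snap("side","sd43")
print("diff",np.abs(a["image"][100:260,270:410].astype(int)-b["image"][100:260,270:410]).max()); print(bot.read_time_s())
c=a["image"][120:245,300:400]; cv2.imwrite("pics/c43.png",cv2.resize(c,None,fx=6,fy=4.8,interpolation=cv2.INTER_CUBIC))
E
```

```text
False
the arm cannot follow that straight line within its joint ranges
[ 0.46996843 -0.02999348  0.3299718 ]
diff 21
97.7417
```

View pics/c43.png

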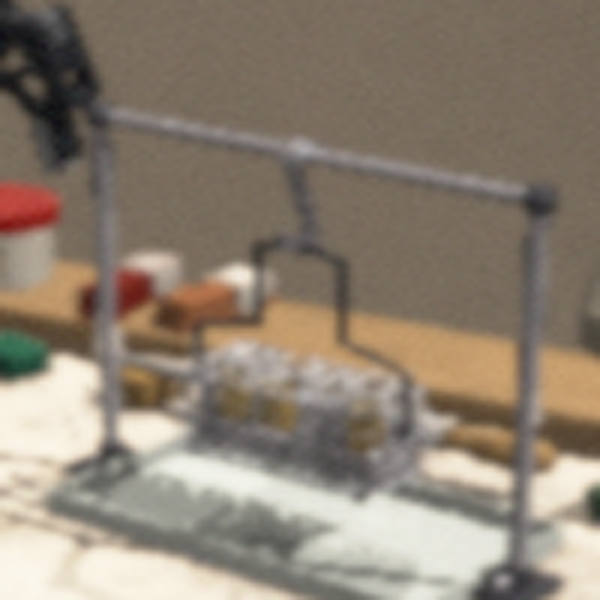

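View pics/s43.png

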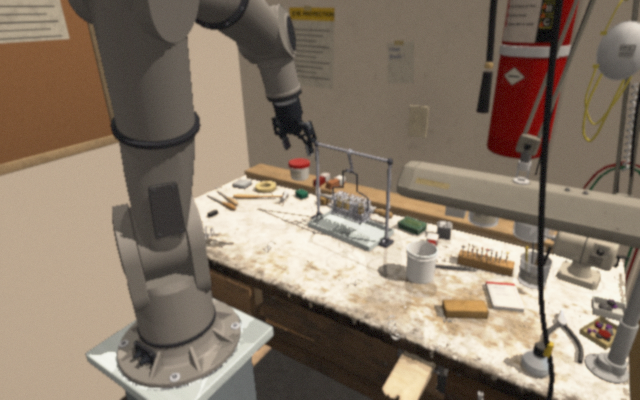

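```bash
python3 - <<'E'
from h import *; from st import *
bot.reach([.50,-.06,.42],tilt(PSI,0.0)[0])
def chk(fn):
    d=snap("wrist",fn); W=cloud(d).reshape(-1,3); W=W[np.isfinite(W[:,0])]; L=W-M; a,b=L@EX,L@EY
    k=(W[:,2]>.105)&(W[:,2]<.14)&(abs(a)<.06)&(abs(b)<.09); P=np.c_[a[k],b[k],np.ones(k.sum())]; z=W[k,2]
    t=np.median(z); kk=abs(z-t)<.006; c=np.linalg.lstsq(P[kk],z[kk],rcond=None)[0]; print(k.sum(),t.round(4),"slopes",c[:2].round(3),"a",a[k].min().round(3),a[k].max().round(3),"b",b[k].min().round(3),b[k].max().round(3))
chk("w44"); bot.sleep(1); chk("w45"); print(bot.read_time_s())
E
```

```text
1786 0.1227 slopes [ 0.001 -0.01 ] a -0.034 0.0 b -0.077 0.076
1769 0.1228 slopes [ 0.005 -0.01 ] a -0.034 0.0 b -0.076 0.076
101.225
```

View pics/w45.png

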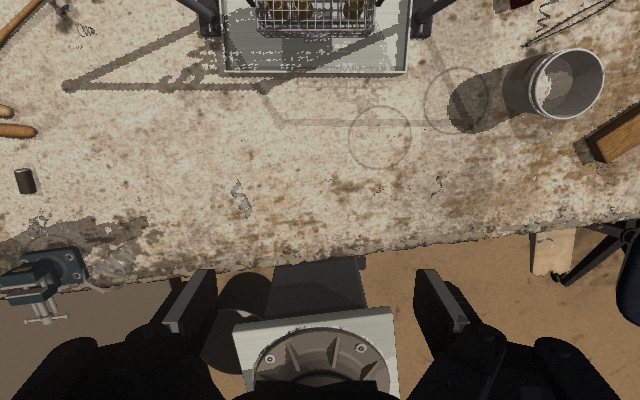

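Cover top is level to about 0.01 rad, it isn't moving, and no ferrules are left on the bench. The loupe and block are where they started. Handing in.

```bash
python3 - <<'E'
from station import bot
bot.sign_off(); print("done")
E
```

```text
the job is handed in; nothing more can be done
done
```

The job is done and handed in at about 101 s of the 210 s allowed.

**What I did**
1. Three ferrules were on the bench. I stood them upright in cells 0, 2 and 3 of the basket.
2. I swung the cover over from behind and pressed it shut.
3. I moved the S-hook from the pot's rim to the middle of the rail.
4. I raised the bail and carried the closed basket to clear bench nearer the rack. There I re-gripped the bail's shoulders with the tool nearly horizontal, because the arm could not reach that pose where the basket first stood.
5. I hung the bail's raised middle in the hook's lower curl, let go and backed the arm away.

**Last checks**
- **Cover:** on the bench its front and back read the same height, 70.8 mm against the 71 mm given for a shut basket. It still looked shut, rim on rim, in the view just after I let go.
- **Hanging:** the visible part of the cover top is level to about 0.01 rad. Two looks 1 s apart read the same within noise, so it was not swinging. It hangs over the pan with nothing touching it.
- **Bench:** no ferrules are left there. The loupe and the wood block look to be where they started; I judged that by eye, not by measuring.

**What disagreed**
- While I raised the bail, the motion stopped once at its 10 N force limit. I loosened the grip and finished with the wire caged loosely between the fingers.
- The rail's position differed by about 2 mm between views, and I used the closer one.
- The basket slid about 1 cm forward, probably from my closing push. I measured it again before going on.

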